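# Pack out a batch of wrapped bars and clip its tag on

## Robot

A 6-joint arm with a two-finger parallel gripper is mounted at the origin on the work surface; the furniture and walls round the work are solid. World frame = base frame: x ahead of the robot, y to its left, z up, the work surface at z = 0. Lengths are in m, angles in rad, forces in N, time in s.
With the tool pointing down it reaches from about 0.25 to 0.775 m from the base axis. Payload 4 kg.
Tool frame: the origin (TCP) lies at the very end of the fingers, on their centre line; the grasp point (between the pads) lies 19 mm behind it; z points along the fingers, y is the line along which they close (so a half turn about z gives the same grasp; the last joint's range is limited). The gripper opens to 94 mm and grips with 3 to 60 N. Pads are 16 mm wide; open, the fingers measure 119 mm over their backs; the gripper's body (75 mm by 177 mm) begins 78 mm behind the grasp point.
Start: joints at [-1.227, 0.087, 1.371, -0, 1.684, -0.103], TCP at [0.238, -0.496, 0.168] pointing down, gripper open.
Joint ranges: [-3.1, 3.1], [-0.76, 2.03], [0.27, 2.55], [-1.08, 4.22], [0.17, 2.65], [-2.57, 2.57]. Speed limits (rad/s): [2.79, 2.79, 3.14, 3.14, 3.14, 3.14].

## Interface

Orientations are given as a unit quaternion [x, y, z, w].
In Python, from plant import observe, viewer, ticket gives the robot as it stands. The module is installed in compiled form; this text tells all that it offers.
- The arm moves only by the tool play_rows, never from a script. Its argument "steps" is a list of rows, each an object with "delta_pos": the shift along the tool's x, y, z in m, a list of three; "rotation": the turn, a rotation vector about the tool's x, y, z in rad, a list of three; "fingers": the gripper's target within -1 to 1 (fully open at 1, half-way at 0, shut at -1). A call has 1 to 12 rows; each row shifts and turns the commanded pose from where the row before left it, along the tool's axes as they then stand; what a row does not reach is not made up. A row lasts 1/8 s, in which the tool goes at most 62.5 mm and 10.7 degrees, less where a joint would pass 70% of its speed; a pose out of reach is approached as far as the arm can. A call is refused whole if a number of a shift passes 0.0625 or a number of a turn 0.188, either way. A call with a gripper value outside its range is refused whole. The fingers move at their own pace and stop on an object; "force" is the grip in N (left out, the last holds). Time passes only in rows, so rows that do not move let the fingers close. It gives the time, the measured TCP pose, the force, the opening and the grip force at its end, in the units of the state.
- observe(): the state, without advancing time (a new reading comes with each control period).
- viewer.snapshot(name): name is "scene" or "top" or "wrist"; returns a dict with "frame" (480x640x3 uint8, blue, green, red), "fov_y" (degrees; the focal length in pixels is half the picture's height over the tangent of half this angle, whatever the lens; pixels are square), "cx", "cy" (the principal point, pixels), "R" (3x3) and "t" (3): a world point X has camera coordinates R X + t. Camera axes: x right, y down, z forward; pixel columns grow to the right and rows downward; lengths in m; the calibration is good to about 2 mm. A picture is of the moment at which its call begins. There is no depth.
- ticket.finish_job(): hands the job in; it is judged then, once.
The state is a dict: "t": time; "joint_pos": joint angles; "dq": joint speeds; "tau": joint torques, N m; "tcp_pos": TCP position; "orientation": TCP orientation; "ft_force": force on the tool from outside, world axes, zero at the start; "torque": the same for the moment, N m; "opening": finger opening in m; "gripper_force": force on a finger pad.
Only numpy, scipy, OpenCV 4.12 (cv2) and the standard library are available. Lean on these libraries where they do the work, as an engineer would, in place of code of your own. Each camera call takes 0.05 s, during which the arm holds its last target. There are 200 camera calls.

## Task

Collect the three wrapped bars from the wrapping machine's sloping catch tray and lay them flat in the wooden tote, setting each one down rather than dropping it from a height. Then take the batch tag by its tab and slide it, leading edge first, under the sprung clip on the tote's ledge until it meets the stop, lying straight and flat, and let go. Leave the jars and the mill where they stand.

Things in the scene. Friction and masses are not known exactly. Their poses are not given: they have to be found in the camera images.
- wrapper: White bar-wrapping machine, fixed, 312 mm wide, 280 mm high, with a steel catch tray on its front. Origin under it on the worktop; x points from the tray into the machine, y along its width, z up. Its housing front stands at x = 70 mm, at the tray's upper end.
- tray_lip (a point): Middle of the lower edge of the catch tray's floor, 35 mm above the worktop; axes as the machine. From here the floor slopes up at 30 degrees in +x for 180 mm. A lip 18 mm high, square to the floor, closes this edge; curbs 14 mm high stand 150 mm to either side.
- hood_edge (a point): Middle of the lower front edge of the machine's hood, 235 mm above the worktop; axes as the machine. The hood overhangs the upper half of the tray from here in +x, over the full width.
- bar1_mid (a point): Wrapped snack bar 1 of 3, all alike: flat teal packet 156 mm long, 50 mm wide, 12 mm thick, about 50 g. Point at its centre; x across its width, y along its length, z out of its upper face. It starts lying on the sloping tray, its length up the slope, its lower end at the lip, with about 30 mm or more free on each side.
- bar2_mid (a point): Wrapped snack bar 2 of 3, all alike: flat teal packet 156 mm long, 50 mm wide, 12 mm thick, about 50 g. Point at its centre; x across its width, y along its length, z out of its upper face. It starts lying on the sloping tray, its length up the slope, its lower end at the lip, with about 30 mm or more free on each side.
- bar3_mid (a point): Wrapped snack bar 3 of 3, all alike: flat teal packet 156 mm long, 50 mm wide, 12 mm thick, about 50 g. Point at its centre; x across its width, y along its length, z out of its upper face. It starts lying on the sloping tray, its length up the slope, its lower end at the lip, with about 30 mm or more free on each side.
- tote_floor (a point): Centre of the inner floor of the fixed open wooden tote, 6 mm above the worktop. Inside 180 mm along x by 260 mm along y, walls 6 mm, rim 49 mm above this point. A small ledge for the tag juts 70 mm from its near (-x) wall.
- clip_stop (a point): Middle of the stop at the closed end of the tag ledge, on the ledge's upper face, 45 mm above the worktop; axes as the tote. The ledge is 70 mm wide (x) and runs 107 mm from here in +y, open at that end and free of rails. The stop is a block 18 mm high. The tag is slid in along -y, under the clip, until it meets the stop.
- clip_line (a point): Where the closed steel clip touches the ledge, 41 mm in +y from the stop; axes as the tote. The clip is slick, 40 mm wide (x), hinged 9 mm above the ledge near the stop; from this line its lip rises in +y at 22 degrees, its end 24 mm away with 10 mm clear below it, so a tag's edge pushed along -y lifts it.
- clip (a joint): Hinge angle of the sprung clip in rad: 0 when it rests on the bare ledge, grows as it is lifted (about 0.1 with the tag under it, 0.7 at most). It presses down with about 1.5 N at its contact line.
- tag_tab (a point): Grip point in the upturned tab of the aluminium batch tag, 19 mm above the tag's underside. Tag: stiff plate 100 mm long (x), 60 mm wide (y), 4 mm thick, 60 g, paper on top. Tab: 8 mm thick (x), 36 mm wide (y), top 34 mm above the underside, across the rear end. x points from tab to leading edge, z up. It starts flat on the worktop.
- tag_nose (a point): Middle of the tag's rounded leading edge, at its underside, 96 mm ahead of the tab's grip point; same axes as the tag.
- spice_jar: Bystander: spice jar with red lid, 45 mm across, 106 mm high; origin under its centre.
- herb_jar: Bystander: glass herb grinder with black head, 48 mm across, 150 mm high; origin under its centre.
- wood_mill: Bystander: turned wooden mill, 55 mm across, 166 mm high; origin under its centre.
- bar1: Same bar as point bar1_mid, origin at the centre of its underside.
- bar2: Same bar as point bar2_mid, origin at the centre of its underside.
- bar3: Same bar as point bar3_mid, origin at the centre of its underside.
- tag: The batch tag, origin at the centre of its underside; axes as point tag_tab.
Not all that is in view belongs to the job. What is shaped like the tag but blue is not meant.

How it is judged:
By the outcome, as a careful person would: the job done as asked, in the order asked, and still so for the second after the job is handed in, with the robot touching nothing.
It also fails if it takes over 72 s, if anything falls off the work surface, if the arm or the gripper's body presses on something with over 40 N, if the wrist force passes 120 N, or if a joint passes its speed limit or range.

## Working session

There is one attempt and no reset: what is moved stays moved. The work goes in short steps, Python scripts to look and compute and a tool call to move; the robot and the scene stay as the last step left them, time stands still between calls to the robot, and variables do not carry over. Pictures are saved under pics/ and viewed, at most 10 in all, crops included, and the job is handed in when it is done.

Besides the shell and the picture viewer there is one more tool, called after "Emit:" as name(argument=value, ...) on one line, values as JSON. play_rows: Moves the arm, as the interface text tells. Its arguments: {"type":"object","properties":{"steps":{"type":"array"},"force":{"type":"number"}},"required":["steps"]}

```bash
mkdir -p pics
cat > h.py <<'E'
import numpy as np, cv2, pickle
from plant import observe, viewer, ticket
from scipy.spatial.transform import Rotation as Ro
def snap(n,save=None):
    s=viewer.snapshot(n); 
    if save: cv2.imwrite('pics/'+save+'.png',s['frame'])
    pickle.dump(s,open(n+'.pkl','wb')); return s
def load(n): return pickle.load(open(n+'.pkl','rb'))
def proj(s,X):
    f=240/np.tan(np.radians(s['fov_y'])/2); c=np.array(s['R'])@np.asarray(X,float)+np.array(s['t']).ravel()
    return np.array([s['cx']+f*c[0]/c[2],s['cy']+f*c[1]/c[2]])
def ray(s,u,v):
    f=240/np.tan(np.radians(s['fov_y'])/2); R=np.array(s['R']);t=np.array(s['t']).ravel()
    return -R.T@t, R.T@np.array([(u-s['cx'])/f,(v-s['cy'])/f,1])
def atz(s,u,v,z):
    o,d=ray(s,u,v); return o+d*(z-o[2])/d[2]
E
python3 - <<'E'
from h import *
a=snap('scene');b=snap('top')
cv2.imwrite('pics/scene1.png',a['frame']);cv2.imwrite('pics/top1.png',b['frame'])
for s in(a,b): print(s['fov_y'],s['cx'],s['cy'],np.round(ray(s,320,240),3).tolist())
o=observe();print(o)
E
```

```text
56.92397401639017 319.74612791619126 240.1412586438349 [[-0.52, 0.601, 0.918], [0.69, -0.499, -0.525]]
57.368932737568294 321.53983772259375 238.57533570943124 [[0.297, -0.061, 1.336], [0.137, -0.015, -0.99]]
{'t': 0.1, 'joint_pos': array([-1.22709454e+00,  8.78625392e-02,  1.37207970e+00, -7.57541466e-06,
        1.68360557e+00, -1.03104117e-01]), 'dq': array([ 0.00095503, -0.00034227, -0.00569644,  0.00089297, -0.00080319,
       -0.00031931]), 'tau': array([ 2.21375929e-03, -3.41250372e+01, -3.03301227e+01,  7.19752349e-02,
        3.04274890e-02, -8.61991839e-05]), 'tcp_pos': array([ 0.23744805, -0.49547793,  0.16704332]), 'orientation': array([ 9.75148803e-01,  2.21548769e-01, -1.21054634e-04, -9.70058996e-04]), 'ft_force': array([0.34638556, 0.8061468 , 0.14732945]), 'torque': array([ 0.00492432, -0.04997422,  0.00898361]), 'gripper_force': 0.0, 'opening': 0.09405815499082582}
```

View pics/scene1.png

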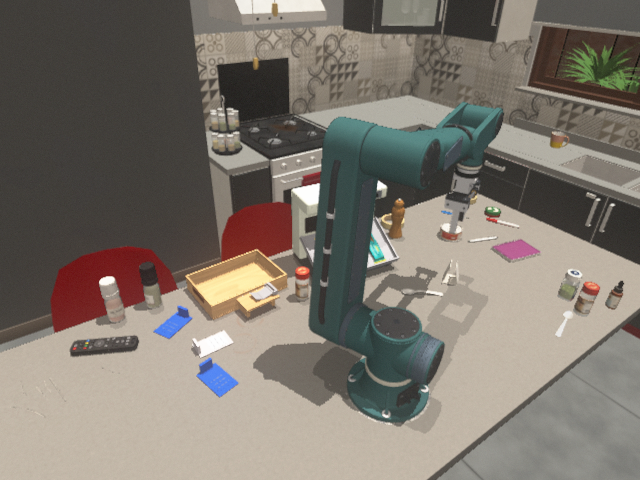

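View pics/top1.png

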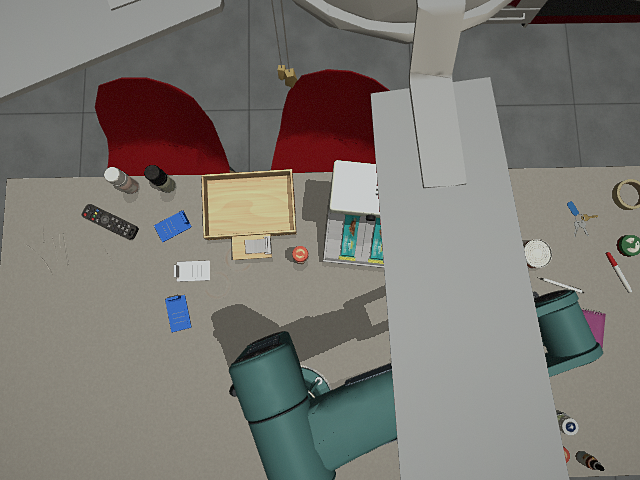

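The white tag is at top (192,270). The blue look-alikes are at (172,225) and (178,313). The tote is at (249,204), its ledge and clip at (252,247), the spice jar at (300,255), and the wrapper with its tray at (350,215), partly hidden by the hood.

Run:
```python
from h import *
b=load('top');a=load('scene')
c1=cv2.resize(b['frame'][160:280,165:395],None,fx=3.4,fy=3.4,interpolation=cv2.INTER_CUBIC)[:,:782]
cv2.imwrite('pics/c1.png',c1)
c2=cv2.resize(a['frame'][170:370,180:420],None,fx=3.0,fy=3.0,interpolation=cv2.INTER_CUBIC)
cv2.imwrite('pics/c2.png',c2)
for n,u,v,z in [('tag',192,270,0.004),('tote',249,204,.055),('wrapL',333,161,.28),('wrapfl',330,212,.28),('lipL',323,264,.05),('spice',300,255,.106)]:
  print(n,atz(b,u,v,z).round(3))
w=snap('wrist');print(w['fov_y'],np.round(ray(w,320,240),3).tolist(),np.round(w['R'],3).tolist())
```

```text
tag [0.398 0.308 0.004]
tote [0.587 0.128 0.055]
wrapL [ 0.641 -0.114  0.28 ]
wrapfl [ 0.512 -0.103  0.28 ]
lipL [ 0.403 -0.088  0.05 ]
spice [ 0.426 -0.022  0.106]
58.37054103079133 [[0.311, -0.46, 0.384], [-0.256, -0.103, -0.961]] [[0.431, -0.902, -0.003], [-0.866, -0.415, 0.28], [-0.254, -0.118, -0.96]]
```

View pics/c1.png

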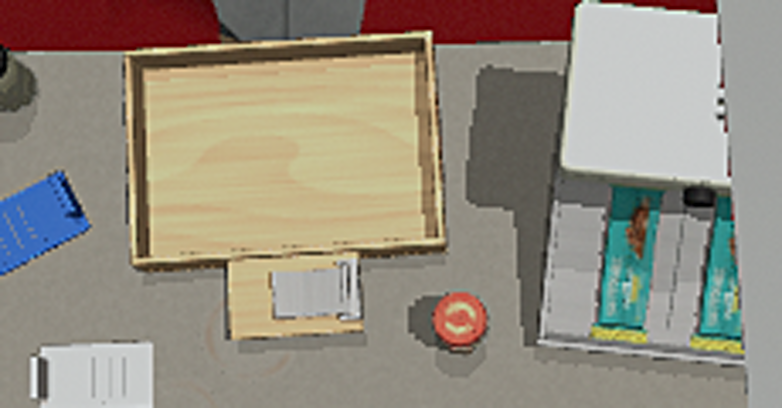

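View pics/c2.png

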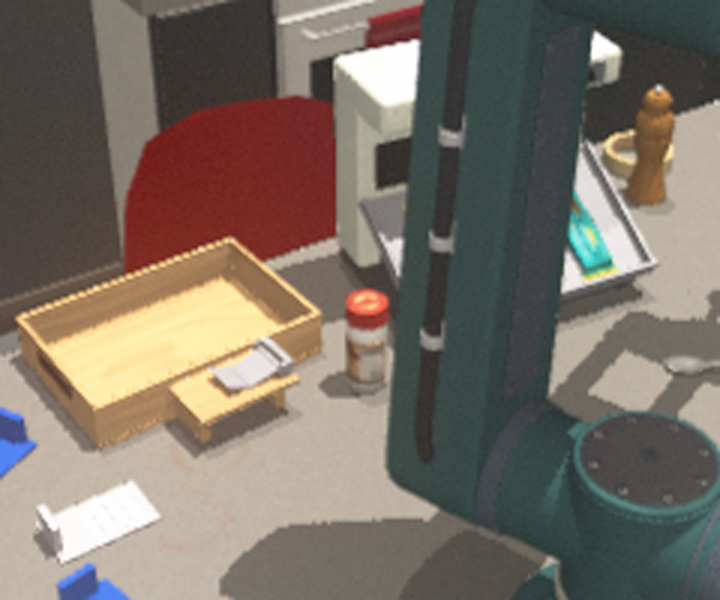

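The crop confirms the choices. The white tag has its tab at its left end, c1 (40,375). The clip is open to the left, and two bars are visible in the tray. Next I fit the tote and plan a wrist-camera view of the tray.

```bash
cat >> h.py <<'E'
def rot(yaw,tilt=0): # tool down, x axis toward yaw; tilt>0 leans tool body toward -x (tool z gains +x)
    return Ro.from_euler('z',yaw)*Ro.from_euler('y',-tilt)*Ro.from_euler('x',np.pi)
def plan(wps,start=None):
    """wps: (pos,R,n,fingers)"""
    o=observe(); p,R=(np.array(o['tcp_pos']),Ro.from_quat(o['orientation'])) if start is None else start
    for P,Q,n,f in wps:
        P=np.array(P); rv=(R.inv()*Q).as_rotvec()/n; d=(P-p)/n
        print('->',P.round(4),'n',n)
        last=None
        for i in range(n):
            dd=R.inv().apply(d); R=R*Ro.from_rotvec(rv); p=p+d
            s='{"delta_pos":%s,"rotation":%s,"fingers":%g}'%((dd.round(4)+0).tolist(),(rv.round(3)+0).tolist(),f)
            print(s)
    return p,R
E
python3 - <<'E'
from h import *
from scipy.optimize import least_squares
b=load('top')
S=3.4;px=np.array([(125,53),(431,33),(445,247),(135,268)])/S+[165,160]
L=np.array([(96,136),(96,-136),(-96,-136),(-96,136)])/1e3
def f(q): 
    c,s=np.cos(q[2]),np.sin(q[2]); return np.concatenate([proj(b,[q[0]+c*x-s*y,q[1]+s*x+c*y,.055])-p for (x,y),p in zip(L,px)])
r=least_squares(f,[.58,.13,0]);print('tote',r.x,r.fun.round(1))
c,s=np.cos(r.x[2]),np.sin(r.x[2]);Rm=np.array([[c,-s],[s,c]])
for n,u,v,z in [('ledgeUL',228,264,.045),('ledgeLL',228,338,.045),('ledgeLR',363,332,.045),('clipL',272,295,.055),('clipbarR',358,290,.06)]:
    w=atz(b,u/S+165,v/S+160,z); print(n,w.round(4),(Rm.T@(w[:2]-r.x[:2])).round(4))
for n,u,v,z in [('tabTop',35,377,.034),('tagUR',153,343,.004),('tagUL',45,348,.004)]: print(n,atz(b,u/S+165,v/S+160,z).round(4))
plan([([.30,-.24,.30],rot(.0),8,1)])
E
```

```text
tote [0.58745568 0.1291557  0.04824308] [-0.2  0.1  0.4 -0.   0.5 -0.2 -0.8  0.1]
ledgeUL [0.4884 0.1799 0.045 ] [-0.0965  0.0554]
ledgeLL [0.4237 0.1797 0.045 ] [-0.1612  0.0584]
ledgeLR [0.4261 0.0629 0.045 ] [-0.1644 -0.0584]
clipL [0.459  0.1401 0.055 ] [-0.1277  0.0171]
clipbarR [0.461  0.0655 0.06  ] [-0.1294 -0.0575]
tabTop [0.3948 0.3487 0.034 ]
tagUR [0.4248 0.254  0.004 ]
tagUL [0.4226 0.3498 0.004 ]
-> [ 0.3  -0.24  0.3 ] n 8
{"delta_pos":[0.0209, -0.0255, -0.0166],"rotation":[0.0, 0.0, 0.056],"fingers":1}
{"delta_pos":[0.0194, -0.0266, -0.0166],"rotation":[0.0, 0.0, 0.056],"fingers":1}
{"delta_pos":[0.0179, -0.0276, -0.0166],"rotation":[0.0, 0.0, 0.056],"fingers":1}
{"delta_pos":[0.0163, -0.0286, -0.0166],"rotation":[0.0, 0.0, 0.056],"fingers":1}
{"delta_pos":[0.0147, -0.0294, -0.0166],"rotation":[0.0, 0.0, 0.056],"fingers":1}
{"delta_pos":[0.013, -0.0302, -0.0166],"rotation":[0.0, 0.0, 0.056],"fingers":1}
{"delta_pos":[0.0113, -0.0309, -0.0166],"rotation":[0.0, 0.0, 0.056],"fingers":1}
{"delta_pos":[0.0096, -0.0315, -0.0166],"rotation":[0.0, 0.0, 0.056],"fingers":1}
```

Emit:
play_rows(steps=[{"delta_pos": [0.021, -0.0255, -0.0165], "rotation": [0, 0, 0.056], "fingers": 1}, {"delta_pos": [0.0195, -0.0265, -0.0165], "rotation": [0, 0, 0.056], "fingers": 1}, {"delta_pos": [0.018, -0.0275, -0.0165], "rotation": [0, 0, 0.056], "fingers": 1}, {"delta_pos": [0.0165, -0.0285, -0.0165], "rotation": [0, 0, 0.056], "fingers": 1}, {"delta_pos": [0.0145, -0.0295, -0.0165], "rotation": [0, 0, 0.056], "fingers": 1}, {"delta_pos": [0.013, -0.03, -0.0165], "rotation": [0, 0, 0.056], "fingers": 1}, {"delta_pos": [0.0115, -0.031, -0.0165], "rotation": [0, 0, 0.056], "fingers": 1}, {"delta_pos": [0.0095, -0.0315, -0.0165], "rotation": [0, 0, 0.056], "fingers": 1}, {"delta_pos": [0, 0, 0], "rotation": [0, 0, 0], "fingers": 1}])

```text
t: 1.27
tcp_pos: [0.3014, -0.2396, 0.3019]
orientation: [1.0, 0.001, 0.001, 0.002]
ft_force: [0.9, -0.2, -0.3]
opening: 0.094
gripper_force: 0.0
```

Run:
```python
from h import *
w=snap('wrist');o=observe();print(o['tcp_pos'],o['orientation'],o['t'])
print(np.round(ray(w,320,240),3).tolist())
cv2.imwrite('pics/w1.png',cv2.resize(w['frame'],(800,600),interpolation=cv2.INTER_CUBIC))
```

```text
[ 0.30096713 -0.2402872   0.30056492] [9.99999338e-01 5.36408406e-04 5.00949095e-04 8.85772415e-04] 1.325
[[0.382, -0.238, 0.519], [-0.273, 0.012, -0.962]]
```

View pics/w1.png

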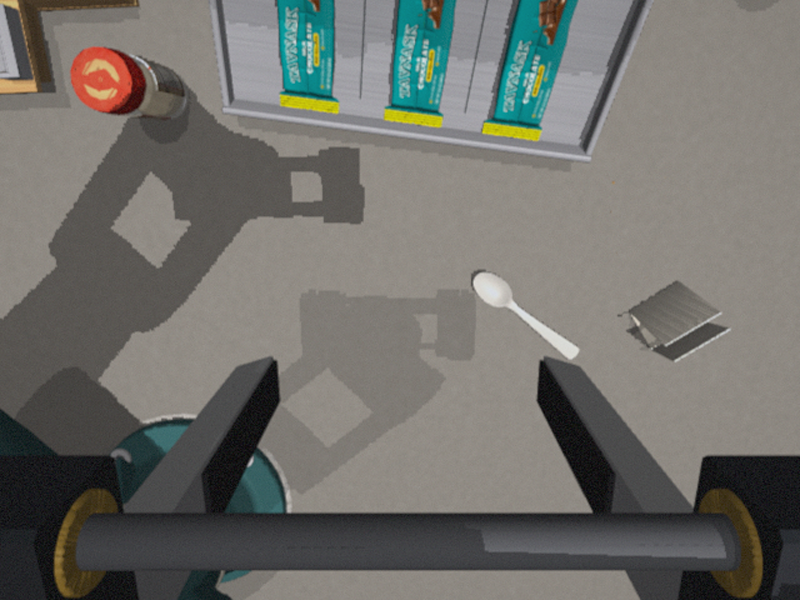

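The wrist view shows three bars lying in the tray, with lower ends at (309,103), (413,118) and (511,132). The lip corners are at (222,111) and (588,158). The third bar is slightly skewed.

```bash
cat > tray.py <<'E'
from h import *
from scipy.optimize import least_squares
w=load('wrist'); k=1/1.25; C30,S30=np.cos(np.pi/6),.5
def W(q,x,y,z):
    c,s=np.cos(q[2]),np.sin(q[2]); return np.array([q[0]+c*x-s*y,q[1]+s*x+c*y,z])
# outer lip top corners
obs=[((222,112),(-.009,.152,.0506)),((588,159),(-.009,-.152,.0506))]
f=lambda q:np.concatenate([proj(w,W(q,*l))-np.array(p)*k for p,l in obs])
r=least_squares(f,[.4,-.24,-.05]);q=r.x
if __name__=='__main__': print('tray',q,r.fun.round(2))
c,s=np.cos(q[2]),np.sin(q[2])
ex=np.array([c,s,0]);ey=np.array([-s,c,0]);u=C30*ex+S30*np.array([0,0,1]);n=-S30*ex+C30*np.array([0,0,1]);o0=np.array([q[0],q[1],.035])
def onp(p,h):
    o,d=ray(w,p[0]*k,p[1]*k); P=o+d*(((o0+n*h-o)@n)/(d@n)); v=P-o0; return np.array([v@u,v@ey])
B=[((282,94),(337,98),(278,2),(335,2)),((387,109),(440,113),(402,2),(457,2)),((486,121),(540,127),(529,2),(578,2))]
bars=[]
for b in B:
    P=[onp(p,.012) for p in b]
    ang=np.mean([np.arctan2(P[i+2][1]-P[i][1],P[i+2][0]-P[i][0]) for i in(0,1)])
    m=(P[0]+P[1])/2
    e=[onp((b[0][0]-1,b[0][1]+12),.006),onp((b[1][0]+1,b[1][1]+12),.006)]
    if __name__=='__main__': print([p.round(4).tolist() for p in P],'w',np.linalg.norm(P[0]-P[1]).round(4),'ang',ang.round(3),'end',[x.round(4).tolist() for x in e])
    le=(e[0]+e[1])/2; mid=le+.078*np.array([np.cos(ang),np.sin(ang)])
    bars.append((mid,ang,o0+u*mid[0]+ey*mid[1]+n*.006))
if __name__=='__main__':
    for b in bars: print(b[0].round(4),b[1].round(3),b[2].round(4))
E
python3 tray.py
```

```text
tray [ 0.40018242 -0.23958041 -0.12111319] [ 1.56  0.04 -1.6  -0.33]
[[0.019, 0.1044], [0.0217, 0.0598], [0.0875, 0.1031], [0.0926, 0.0621]] w 0.0447 ang 0.006 end [[0.0055, 0.1074], [0.0085, 0.0597]]
[[0.0179, 0.0189], [0.0204, -0.0244], [0.0986, 0.0146], [0.1034, -0.0239]] w 0.0434 ang -0.024 end [[0.0042, 0.0192], [0.007, -0.0272]]
[[0.0187, -0.0628], [0.0195, -0.1076], [0.1097, -0.0738], [0.1139, -0.1073]] w 0.0448 ang -0.058 end [[0.0049, -0.0651], [0.0061, -0.113]]
[0.085  0.0841] 0.006 [ 0.4804 -0.1647  0.0827]
[ 0.0836 -0.0059] -0.024 [ 0.4684 -0.2538  0.082 ]
[ 0.0834 -0.0936] -0.058 [ 0.4576 -0.3409  0.0819]
```

```bash
sed -i 's/\.152/.150/g' tray.py; python3 tray.py | grep -v '\[\['
cat > hov.py <<'E'
from tray import *
import sys
i=int(sys.argv[1]);h=float(sys.argv[2])
R=rot(q[2]+bars[i][1],np.pi/6)
E
python3 - <<'E'
from tray import *
R=rot(q[2]+bars[0][1],np.pi/6)
plan([(bars[0][2]+n*.07,R,8,0.5)])
E
```

```text
tray [ 0.4003569  -0.23950948 -0.12122989] [ 3.42  0.09 -3.51 -0.72]
[0.0848 0.084 ] 0.006 [ 0.4804 -0.1646  0.0826]
[ 0.0834 -0.0059] -0.024 [ 0.4684 -0.2538  0.0819]
[ 0.0832 -0.0937] -0.058 [ 0.4576 -0.3409  0.0818]
-> [ 0.4457 -0.1604  0.1432] n 8
{"delta_pos":[0.0181, -0.01, 0.0197],"rotation":[-0.004, 0.065, 0.014],"fingers":0.5}
{"delta_pos":[0.0166, -0.0103, 0.0208],"rotation":[-0.004, 0.065, 0.014],"fingers":0.5}
{"delta_pos":[0.0151, -0.0106, 0.0218],"rotation":[-0.004, 0.065, 0.014],"fingers":0.5}
{"delta_pos":[0.0135, -0.0109, 0.0227],"rotation":[-0.004, 0.065, 0.014],"fingers":0.5}
{"delta_pos":[0.0118, -0.0112, 0.0234],"rotation":[-0.004, 0.065, 0.014],"fingers":0.5}
{"delta_pos":[0.0101, -0.0114, 0.0241],"rotation":[-0.004, 0.065, 0.014],"fingers":0.5}
{"delta_pos":[0.0083, -0.0116, 0.0247],"rotation":[-0.004, 0.065, 0.014],"fingers":0.5}
{"delta_pos":[0.0066, -0.0118, 0.0251],"rotation":[-0.004, 0.065, 0.014],"fingers":0.5}
```

Emit:
play_rows(steps=[{"delta_pos": [0.018, -0.01, 0.0195], "rotation": [-0.004, 0.065, 0.014], "fingers": 0.5}, {"delta_pos": [0.0165, -0.0105, 0.021], "rotation": [-0.004, 0.065, 0.014], "fingers": 0.5}, {"delta_pos": [0.015, -0.0105, 0.022], "rotation": [-0.004, 0.065, 0.014], "fingers": 0.5}, {"delta_pos": [0.0135, -0.011, 0.0225], "rotation": [-0.004, 0.065, 0.014], "fingers": 0.5}, {"delta_pos": [0.012, -0.011, 0.0235], "rotation": [-0.004, 0.065, 0.014], "fingers": 0.5}, {"delta_pos": [0.01, -0.0115, 0.024], "rotation": [-0.004, 0.065, 0.014], "fingers": 0.5}, {"delta_pos": [0.0085, -0.0115, 0.0245], "rotation": [-0.004, 0.065, 0.014], "fingers": 0.5}, {"delta_pos": [0.0065, -0.012, 0.025], "rotation": [-0.004, 0.065, 0.014], "fingers": 0.5}, {"delta_pos": [0, 0, 0], "rotation": [0, 0, 0], "fingers": 0.5}])

```text
t: 2.45
tcp_pos: [0.4426, -0.1595, 0.1377]
orientation: [0.966, -0.056, 0.253, 0.014]
ft_force: [0.9, 0.5, -0.0]
opening: 0.0706
gripper_force: 0.0
```

```bash
sed -i 's/\.150,/.154,/g;s/-.150/-.154/' tray.py; cp wrist.pkl wrist0.pkl; sed -i "s/load('wrist')/load('wrist0')/" tray.py
python3 - <<'E'
from tray import *
print(q,[b[2].round(4) for b in bars])
w=snap('wrist');o=observe();print(o['tcp_pos'],o['orientation'],o['t'])
im=w['frame'].copy()
for b in bars:
    a=b[1]; e=np.cos(a)*u+np.sin(a)*ey; t=-np.sin(a)*u+np.cos(a)*ey
    P=[proj(w,b[2]+n*.006+e*x+t*y) for x,y in [(-.078,-.025),(.078,-.025),(.078,.025),(-.078,.025)]]
    cv2.polylines(im,[np.round(P).astype(int)],True,(0,0,255),1)
P=[proj(w,W(q,*l)) for _,l in obs];cv2.polylines(im,[np.round(P).astype(int)],True,(255,0,255),1)
cv2.imwrite('pics/w2.png',cv2.resize(im,(800,600),interpolation=cv2.INTER_CUBIC))
E
```

```text
[ 0.40000336 -0.23965257 -0.12099949] [array([ 0.4804, -0.1647,  0.0828]), array([ 0.4684, -0.2538,  0.0821]), array([ 0.4576, -0.3409,  0.082 ])]
[ 0.44378419 -0.16071239  0.140565  ] [ 0.96518211 -0.05616558  0.25500994  0.01545476] 2.5
```

View pics/w2.png

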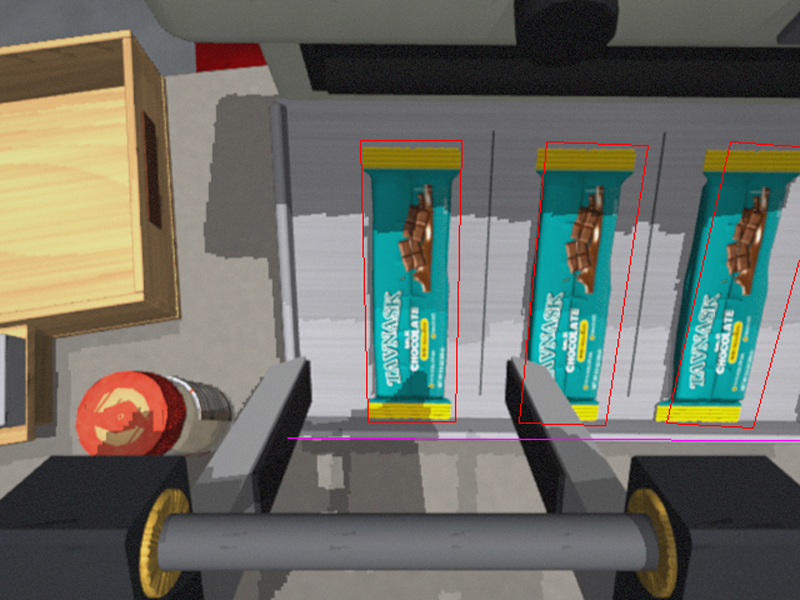

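The view is very clear. Bar 1's ends are at (361–462,147) and (368–452,421). Bar 2's are at (537–636,148) and (…–598,420). Bar 3's are at (705–…,149) and (656–741,421). I'll refit from these.

```bash
cat > bars2.py <<'E'
from tray import *
import tray
tray.w=load('wrist'); 
E=[((411.5,147),(410,421)),((586.5,148),(556,420)),((755,149),(698.5,421))]
out=[]
for a,b in E:
    A,B=onp(a,.006),onp(b,.006); m=(A+B)/2; ang=np.arctan2(*(A-B)[::-1]); 
    out.append((m,ang,o0+u*m[0]+ey*m[1]+n*.006)); print('len',np.linalg.norm(A-B).round(4),B.round(4),m.round(4),ang.round(3),out[-1][2].round(4))
import pickle; pickle.dump((q,out,n,u,ey,o0),open('bars.pkl','wb'))
L,Rr=onp((361,147),.006),onp((462,147),.006); print('w',L-Rr)
E
python3 bars2.py
python3 - <<'E'
from h import *
q,bars,n,u,ey,o0=pickle.load(open('bars.pkl','rb'))
m=bars[0]; R=rot(q[2]+m[1],np.pi/6)
plan([(m[2]+n*.02,R,4,.4),(m[2]-n*.003,R,3,.4)])
E
```

```text
len 0.1555 [0.0041 0.0843] [0.0819 0.0842] -0.001 [ 0.4776 -0.1643  0.0811]
len 0.1542 [ 0.0051 -0.0018] [ 0.0822 -0.0031] -0.018 [ 0.4673 -0.251   0.0813]
len 0.1543 [ 0.0048 -0.0858] [ 0.0819 -0.0878] -0.026 [ 0.4569 -0.335   0.0812]
w [-0.00012918  0.05116469]
-> [ 0.4676 -0.163   0.0984] n 4
{"delta_pos":[0.0, -0.0001, 0.0121],"rotation":[0.0, 0.002, 0.001],"fingers":0.4}
{"delta_pos":[0.0, -0.0001, 0.0121],"rotation":[0.0, 0.002, 0.001],"fingers":0.4}
{"delta_pos":[0.0, -0.0001, 0.0121],"rotation":[0.0, 0.002, 0.001],"fingers":0.4}
{"delta_pos":[-0.0001, -0.0001, 0.0121],"rotation":[0.0, 0.002, 0.001],"fingers":0.4}
-> [ 0.479  -0.1644  0.0785] n 3
{"delta_pos":[0.0, 0.0, 0.0077],"rotation":[0.0, 0.0, 0.0],"fingers":0.4}
{"delta_pos":[0.0, 0.0, 0.0077],"rotation":[0.0, 0.0, 0.0],"fingers":0.4}
{"delta_pos":[0.0, 0.0, 0.0077],"rotation":[0.0, 0.0, 0.0],"fingers":0.4}
```

Emit:
play_rows(steps=[{"delta_pos": [0, 0, 0.012], "rotation": [0, 0.002, 0.001], "fingers": 0.4}, {"delta_pos": [0, 0, 0.012], "rotation": [0, 0.002, 0.001], "fingers": 0.4}, {"delta_pos": [0, 0, 0.012], "rotation": [0, 0.002, 0.001], "fingers": 0.4}, {"delta_pos": [0, 0, 0.012], "rotation": [0, 0.002, 0.001], "fingers": 0.4}, {"delta_pos": [0, 0, 0.008], "rotation": [0, 0, 0], "fingers": 0.4}, {"delta_pos": [0, 0, 0.008], "rotation": [0, 0, 0], "fingers": 0.4}, {"delta_pos": [0, 0, 0.006], "rotation": [0, 0, 0], "fingers": 0.4}, {"delta_pos": [0, 0, 0], "rotation": [0, 0, 0], "fingers": 0.4}])

```text
t: 3.5
tcp_pos: [0.4798, -0.1646, 0.0816]
orientation: [0.964, -0.058, 0.26, 0.015]
ft_force: [-0.5, -0.6, 0.0]
opening: 0.0657
gripper_force: 0.0
```

Emit:
play_rows(force=12, steps=[{"delta_pos": [0, 0, 0], "rotation": [0, 0, 0], "fingers": -0.5}, {"delta_pos": [0, 0, 0], "rotation": [0, 0, 0], "fingers": -0.5}, {"delta_pos": [0, 0, 0], "rotation": [0, 0, 0], "fingers": -0.5}])

```text
t: 3.88
tcp_pos: [0.48, -0.165, 0.0825]
orientation: [0.963, -0.058, 0.261, 0.016]
ft_force: [-1.2, 0.7, 0.3]
opening: 0.0392
gripper_force: 0.0
```

Run:
```python
from h import *
o=observe();print(o['tcp_pos'],o['ft_force'],o['opening'],o['gripper_force'])
q,bars,n,u,ey,o0=pickle.load(open('bars.pkl','rb'))
d=np.array(o['tcp_pos'])-bars[0][2];print(d@n,d@u,d@ey)
# tote targets
th=.0482;c,s=np.cos(th),np.sin(th)
T=lambda x,y:np.array([.5875+c*x-s*y,.129+s*x+c*y])
R=rot(q[2]+bars[0][1],np.pi/6);D=rot(th)
p=np.array(o['tcp_pos']); a=p+n*.05; 
print('tote L,C,R',T(0,.074),T(0,0),T(0,-.074))
b=np.array([.36,-.15,.26]); g=np.array([*T(0,.074),.20])
plan([(a,R,4,-.5),(b,R,5,-.5)])
```

```text
[ 0.48001553 -0.16497248  0.08249122] [-1.19523655  0.67321481  0.33317599] 0.03920738821698913 0.0
-7.786530616296228e-05 0.002873049378339298 -0.0004168651754066575
tote L,C,R [0.58393458 0.20291406] [0.5875 0.129 ] [0.59106542 0.05508594]
-> [ 0.4552 -0.162   0.1258] n 4
{"delta_pos":[0.0001, 0.0, -0.0125],"rotation":[0.0, -0.001, 0.001],"fingers":-0.5}
{"delta_pos":[0.0001, 0.0, -0.0125],"rotation":[0.0, -0.001, 0.001],"fingers":-0.5}
{"delta_pos":[0.0, 0.0, -0.0125],"rotation":[0.0, -0.001, 0.001],"fingers":-0.5}
{"delta_pos":[0.0, 0.0, -0.0125],"rotation":[0.0, -0.001, 0.001],"fingers":-0.5}
-> [ 0.36 -0.15  0.26] n 5
{"delta_pos":[-0.0032, -0.0001, -0.0328],"rotation":[0.0, 0.0, 0.0],"fingers":-0.5}
{"delta_pos":[-0.0032, -0.0001, -0.0328],"rotation":[0.0, 0.0, 0.0],"fingers":-0.5}
{"delta_pos":[-0.0032, -0.0001, -0.0328],"rotation":[0.0, 0.0, 0.0],"fingers":-0.5}
{"delta_pos":[-0.0032, -0.0001, -0.0328],"rotation":[0.0, 0.0, 0.0],"fingers":-0.5}
{"delta_pos":[-0.0032, -0.0001, -0.0328],"rotation":[0.0, 0.0, 0.0],"fingers":-0.5}
```

Emit:
play_rows(steps=[{"delta_pos": [0, 0, 0], "rotation": [0, 0, 0], "fingers": 0.4}, {"delta_pos": [0, 0, 0], "rotation": [0, 0, 0], "fingers": 0.4}, {"delta_pos": [0, 0, 0], "rotation": [0, 0, 0], "fingers": 0.4}, {"delta_pos": [0, 0, 0], "rotation": [0, 0, 0], "fingers": 0.4}, {"delta_pos": [0, 0, 0.003], "rotation": [0, 0, 0], "fingers": 0.4}, {"delta_pos": [0, 0, 0], "rotation": [0, 0, 0], "fingers": 0.4}])

```text
t: 4.62
tcp_pos: [0.4813, -0.1649, 0.0791]
orientation: [0.964, -0.058, 0.261, 0.016]
ft_force: [-0.4, -0.9, -0.1]
opening: 0.0656
gripper_force: 0.0
```

Run:
```python
from h import *
w=snap('wrist');o=observe();print(o['tcp_pos'],o['opening'],o['ft_force'])
cv2.imwrite('pics/w3.png',cv2.resize(w['frame'][100:460,140:560],(800,686),interpolation=cv2.INTER_CUBIC)[:600])
```

```text
[ 0.4813272  -0.16491524  0.07922334] 0.06585677352923308 [ 0.29985969  0.26782225 -0.036471  ]
```

View pics/w3.png

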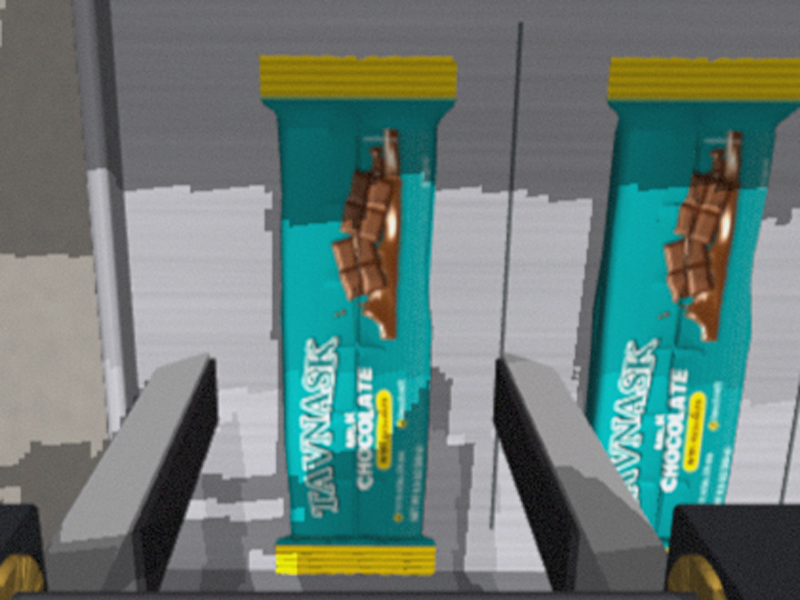

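Run:
```python
from h import *
w=load('wrist');o=observe();R=Ro.from_quat(o['orientation']);t=np.array(o['tcp_pos'])
q,bars,n,u,ey,o0=pickle.load(open('bars.pkl','rb'))
for x in(-.008,.008):
  for y in(-.0329,.0329):
    for z in (0,-.019,-.04): print(x,y,z,((proj(w,t+R.apply([x,y,z]))-[140,100])*1.905).round(0))
print([((proj(w,bars[0][2]+n*.006+u*d)-[140,100])*1.905).round(0) for d in(-.078,0,.078)])
im=w['frame'][100:460,140:560].copy()
```

```text
-0.008 -0.0329 0 [243. 357.]
-0.008 -0.0329 -0.019 [233. 385.]
-0.008 -0.0329 -0.04 [221. 421.]
-0.008 0.0329 0 [473. 357.]
-0.008 0.0329 -0.019 [483. 385.]
-0.008 0.0329 -0.04 [497. 421.]
0.008 -0.0329 0 [241. 304.]
0.008 -0.0329 -0.019 [231. 328.]
0.008 -0.0329 -0.04 [218. 359.]
0.008 0.0329 0 [476. 304.]
0.008 0.0329 -0.019 [486. 327.]
0.008 0.0329 -0.04 [500. 359.]
[array([357., 595.]), array([357., 351.]), array([358.,  55.])]
```

The bar was not gripped. The image puts the visible fingertips about 40 mm short of the reported TCP. I'll feel downwards gently and watch the force.

Emit:
play_rows(steps=[{"delta_pos": [0, 0, 0.004], "rotation": [0, 0, 0], "fingers": 0.4}, {"delta_pos": [0, 0, 0.002], "rotation": [0, 0, 0], "fingers": 0.4}, {"delta_pos": [0, 0, 0.002], "rotation": [0, 0, 0], "fingers": 0.4}, {"delta_pos": [0, 0, 0], "rotation": [0, 0, 0], "fingers": 0.4}])

```text
t: 5.18
tcp_pos: [0.4854, -0.1654, 0.0724]
orientation: [0.964, -0.058, 0.261, 0.016]
ft_force: [0.1, 0.1, -0.5]
opening: 0.0659
gripper_force: 0.0
```

Run:
```python
from h import *
w=snap('wrist');o=observe();print(o['t'],o['tcp_pos'],o['opening'],o['ft_force'],o['torque'])
s=snap('scene','s2');b=snap('top','t2')
t=np.array(o['tcp_pos']);print(proj(s,t),proj(b,t))
R=Ro.from_quat(o['orientation'])
print(np.array(w['R'])@R.as_matrix(), R.inv().apply(ray(w,320,240)[0]-t))
```

```text
5.225 [ 0.48540563 -0.16545329  0.07249136] 0.06580265846157887 [-0.64230745 -0.4105715   0.62588179] [ 0.03551438  0.24552935 -0.00699269]
[328.61828456 256.66259895] [349.09560366 234.62066173]
[[-1.23373001e-03  9.99999215e-01 -2.20413072e-04]
 [-9.59844091e-01 -1.24602219e-03 -2.80531225e-01]
 [-2.80531280e-01 -1.34537607e-04  9.59844874e-01]] [ 0.08125962 -0.00086554 -0.21727448]
```

Emit:
play_rows(steps=[{"delta_pos": [0, 0, 0.004], "rotation": [0, 0, 0], "fingers": 0.4}, {"delta_pos": [0, 0, 0.004], "rotation": [0, 0, 0], "fingers": 0.4}, {"delta_pos": [0, 0, 0.004], "rotation": [0, 0, 0], "fingers": 0.4}, {"delta_pos": [0, 0, 0.004], "rotation": [0, 0, 0], "fingers": 0.4}, {"delta_pos": [0, 0, 0], "rotation": [0, 0, 0], "fingers": 0.4}])

```text
t: 5.95
tcp_pos: [0.4933, -0.1663, 0.0582]
orientation: [0.964, -0.058, 0.26, 0.015]
ft_force: [0.3, -1.0, -0.1]
opening: 0.0662
gripper_force: 0.0
```

Run:
```python
from h import *
w=snap('wrist');o=observe();print(o['t'],o['tcp_pos'],o['opening'],o['ft_force'],o['torque'])
cv2.imwrite('pics/w4.png',cv2.resize(w['frame'][100:460,140:560],(700,600),interpolation=cv2.INTER_CUBIC))
```

```text
6.0 [ 0.49339767 -0.1663625   0.05852697] 0.06585785911821536 [ 0.13374822 -0.54268518  0.31738881] [0.07970378 0.24527028 0.02870784]
```

View pics/w4.png

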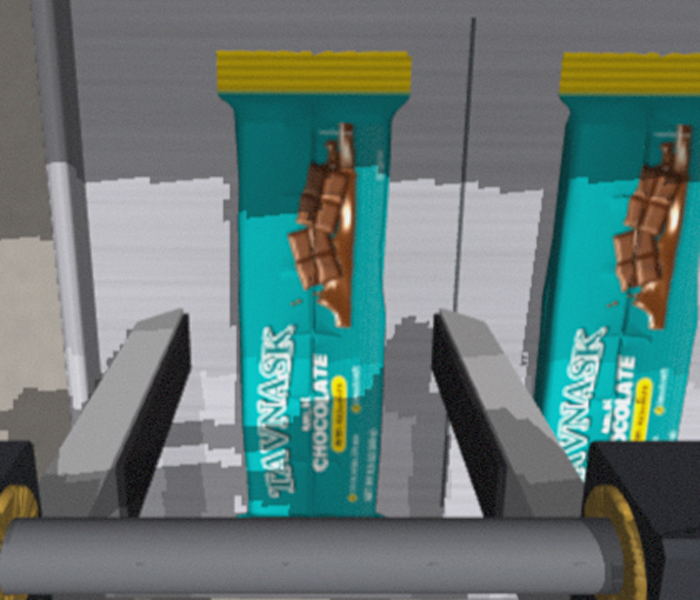

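No contact yet. The fingertips at (188,320) and (435,320) straddle bar 1 and are still above it. Continuing down.

Emit:
play_rows(steps=[{"delta_pos": [0, 0, 0.004], "rotation": [0, 0, 0], "fingers": 0.4}, {"delta_pos": [0, 0, 0.004], "rotation": [0, 0, 0], "fingers": 0.4}, {"delta_pos": [0, 0, 0.003], "rotation": [0, 0, 0], "fingers": 0.4}, {"delta_pos": [0, 0, 0.002], "rotation": [0, 0, 0], "fingers": 0.4}, {"delta_pos": [0, 0, 0], "rotation": [0, 0, 0], "fingers": 0.4}])

```text
t: 6.62
tcp_pos: [0.4999, -0.1672, 0.0473]
orientation: [0.964, -0.058, 0.261, 0.016]
ft_force: [-0.6, -0.5, -0.2]
opening: 0.0658
gripper_force: 0.0
```

Emit:
play_rows(steps=[{"delta_pos": [0, 0, 0.001], "rotation": [0, 0, 0], "fingers": 0.4}, {"delta_pos": [0, 0, 0.001], "rotation": [0, 0, 0], "fingers": 0.4}, {"delta_pos": [0, 0, 0], "rotation": [0, 0, 0], "fingers": 0.4}])

```text
t: 7.0
tcp_pos: [0.5009, -0.1673, 0.0458]
orientation: [0.964, -0.058, 0.261, 0.016]
ft_force: [-0.8, 0.2, -0.4]
opening: 0.0659
gripper_force: 0.0
```

Emit:
play_rows(steps=[{"delta_pos": [0, 0, 0.001], "rotation": [0, 0, 0], "fingers": 0.4}, {"delta_pos": [0, 0, 0.001], "rotation": [0, 0, 0], "fingers": 0.4}, {"delta_pos": [0, 0, 0], "rotation": [0, 0, 0], "fingers": 0.4}])

```text
t: 7.38
tcp_pos: [0.5019, -0.1674, 0.044]
orientation: [0.964, -0.058, 0.261, 0.016]
ft_force: [-0.9, 0.5, 0.5]
opening: 0.0658
gripper_force: 0.0
```

Emit:
play_rows(steps=[{"delta_pos": [0, 0, 0.001], "rotation": [0, 0, 0], "fingers": 0.4}, {"delta_pos": [0, 0, 0.001], "rotation": [0, 0, 0], "fingers": 0.4}, {"delta_pos": [0, 0, 0], "rotation": [0, 0, 0], "fingers": 0.4}])

```text
t: 7.75
tcp_pos: [0.5026, -0.1676, 0.0433]
orientation: [0.964, -0.057, 0.261, 0.016]
ft_force: [-9.3, 1.7, 8.6]
opening: 0.066
gripper_force: 5.9
```

Emit:
play_rows(force=12, steps=[{"delta_pos": [0, 0, 0], "rotation": [0, 0, 0], "fingers": -0.5}, {"delta_pos": [0, 0, 0], "rotation": [0, 0, 0], "fingers": -0.5}, {"delta_pos": [0, 0, 0], "rotation": [0, 0, 0], "fingers": -0.5}, {"delta_pos": [0, 0, 0], "rotation": [0, 0, 0], "fingers": -0.5}])

```text
t: 8.25
tcp_pos: [0.5037, -0.1688, 0.0441]
orientation: [0.963, -0.058, 0.262, 0.017]
ft_force: [-5.1, -1.0, 5.5]
opening: 0.0492
gripper_force: 13.3
```

It contacted the floor with the reported TCP 45 mm below the bar's middle, so the real fingertips sit 39 mm behind the reported TCP. I'll use that offset from here. The bar is gripped at 49 mm.

```bash
cat >> h.py <<'E'
OFF=.039
th=.0482
def T(x,y,z): 
    c,s=np.cos(th),np.sin(th); return np.array([.5875+c*x-s*y,.129+s*x+c*y,z])
def tcp(tip,R): return np.array(tip)+R.apply([0,0,OFF])
def now():
    o=observe(); R=Ro.from_quat(o['orientation']); return np.array(o['tcp_pos'])-R.apply([0,0,OFF]),R
E
python3 - <<'E'
from h import *
q,bars,n,u,ey,o0=pickle.load(open('bars.pkl','rb'))
tip,R=now(); print(tip, bars[0][2], (tip-bars[0][2])@u, R.apply([1,0,0]))
D=rot(th)
a=tip+n*.05;b=np.array([.405,-.155,.15]);c=np.array([.40,-.15,.20])
g=T(0,.074,.13)
plan([(tcp(a,R),R,4,-.5),(tcp(b,R),R,3,-.5),(tcp(c,R),R,3,-.5)])
print('---');plan([(tcp(g,D),D,12,-.5)],(tcp(c,R),R))
E
```

```text
[ 0.48411588 -0.16632034  0.07772163] [ 0.47755725 -0.16425363  0.08112213] 0.004154196758363058 [ 0.85612041 -0.10221578  0.50656666]
-> [ 0.4789 -0.1658  0.0874] n 4
{"delta_pos":[0.0001, 0.0, -0.0125],"rotation":[0.0, 0.0, 0.0],"fingers":-0.5}
{"delta_pos":[0.0001, 0.0, -0.0125],"rotation":[0.0, 0.0, 0.0],"fingers":-0.5}
{"delta_pos":[0.0001, 0.0, -0.0125],"rotation":[0.0, 0.0, 0.0],"fingers":-0.5}
{"delta_pos":[0.0001, 0.0, -0.0125],"rotation":[0.0, 0.0, 0.0],"fingers":-0.5}
-> [ 0.4246 -0.1574  0.1164] n 3
{"delta_pos":[-0.0109, -0.0006, -0.0176],"rotation":[0.0, 0.0, 0.0],"fingers":-0.5}
{"delta_pos":[-0.0109, -0.0006, -0.0176],"rotation":[0.0, 0.0, 0.0],"fingers":-0.5}
{"delta_pos":[-0.0109, -0.0006, -0.0176],"rotation":[0.0, 0.0, 0.0],"fingers":-0.5}
-> [ 0.4196 -0.1524  0.1664] n 3
{"delta_pos":[0.0068, -0.0014, -0.0153],"rotation":[0.0, 0.0, 0.0],"fingers":-0.5}
{"delta_pos":[0.0068, -0.0014, -0.0153],"rotation":[0.0, 0.0, 0.0],"fingers":-0.5}
{"delta_pos":[0.0068, -0.0014, -0.0153],"rotation":[0.0, 0.0, 0.0],"fingers":-0.5}
---
-> [0.5839 0.2029 0.091 ] n 12
{"delta_pos":[
[... 360 characters left out ...]
0.009, -0.0305, 0.0096],"rotation":[0.004, -0.044, -0.014],"fingers":-0.5}
{"delta_pos":[0.0098, -0.0303, 0.0093],"rotation":[0.004, -0.044, -0.014],"fingers":-0.5}
{"delta_pos":[0.0106, -0.0302, 0.009],"rotation":[0.004, -0.044, -0.014],"fingers":-0.5}
{"delta_pos":[0.0114, -0.03, 0.0086],"rotation":[0.004, -0.044, -0.014],"fingers":-0.5}
{"delta_pos":[0.0122, -0.0298, 0.0082],"rotation":[0.004, -0.044, -0.014],"fingers":-0.5}
{"delta_pos":[0.013, -0.0296, 0.0078],"rotation":[0.004, -0.044, -0.014],"fingers":-0.5}
{"delta_pos":[0.0137, -0.0294, 0.0073],"rotation":[0.004, -0.044, -0.014],"fingers":-0.5}
{"delta_pos":[0.0144, -0.0291, 0.0068],"rotation":[0.004, -0.044, -0.014],"fingers":-0.5}
```

Emit:
play_rows(steps=[{"delta_pos": [0, 0, -0.0125], "rotation": [0, 0, 0], "fingers": -0.5}, {"delta_pos": [0, 0, -0.0125], "rotation": [0, 0, 0], "fingers": -0.5}, {"delta_pos": [0, 0, -0.0125], "rotation": [0, 0, 0], "fingers": -0.5}, {"delta_pos": [0, 0, -0.0125], "rotation": [0, 0, 0], "fingers": -0.5}, {"delta_pos": [-0.011, -0.0005, -0.0175], "rotation": [0, 0, 0], "fingers": -0.5}, {"delta_pos": [-0.011, -0.0005, -0.0175], "rotation": [0, 0, 0], "fingers": -0.5}, {"delta_pos": [-0.011, -0.0005, -0.0175], "rotation": [0, 0, 0], "fingers": -0.5}])

```text
t: 9.12
tcp_pos: [0.4224, -0.1561, 0.1146]
orientation: [0.964, -0.058, 0.261, 0.016]
ft_force: [-0.4, -0.5, -0.5]
opening: 0.049
gripper_force: 12.0
```

Run:
```python
from h import *
o=observe();tip,R=now();print(o['t'],tip,o['opening'],o['gripper_force'],o['ft_force'])
D=rot(th);c=np.array([.385,-.15,.19]);d=np.array([.385,0,.19])
s=plan([(tcp(c,R),R,2,-.5),(tcp(d,R),R,5,-.5)]);plan([(tcp(T(0,.074,.13),D),D,10,-.5)],s)
```

```text
9.125 [ 0.40291808 -0.15377625  0.14832472] 0.048955760712475975 11.99984572129324 [-0.3546896  -0.46439417 -0.48161283]
-> [ 0.4045 -0.1523  0.1563] n 2
{"delta_pos":[0.0026, -0.0008, -0.0226],"rotation":[0.0, 0.0, 0.0],"fingers":-0.5}
{"delta_pos":[0.0026, -0.0008, -0.0226],"rotation":[0.0, 0.0, 0.0],"fingers":-0.5}
-> [ 0.4045 -0.0023  0.1563] n 5
{"delta_pos":[-0.0031, -0.0298, -0.0018],"rotation":[0.0, 0.0, 0.0],"fingers":-0.5}
{"delta_pos":[-0.0031, -0.0298, -0.0018],"rotation":[0.0, 0.0, 0.0],"fingers":-0.5}
{"delta_pos":[-0.0031, -0.0298, -0.0018],"rotation":[0.0, 0.0, 0.0],"fingers":-0.5}
{"delta_pos":[-0.0031, -0.0298, -0.0018],"rotation":[0.0, 0.0, 0.0],"fingers":-0.5}
{"delta_pos":[-0.0031, -0.0298, -0.0018],"rotation":[0.0, 0.0, 0.0],"fingers":-0.5}
-> [0.5839 0.2029 0.091 ] n 10
{"delta_pos":[0.01, -0.0225, 0.0134],"rotation":[0.004, -0.053, -0.016],"fingers":-0.5}
{"delta_pos":[0.011, -0.0223, 0.0129],"rotation":[0.004, -0.053, -0.016],"fingers":-0.5}
{"delta_pos":[0.0121, -0.022, 0.0124],"rotation":[0.004, -0.053, -0.016],"fingers":-0.5}
{"delta_pos":[0.0131, -0.0218, 0.0119],"rotation":[0.004, -0.053, -0.016],"fingers":-0.5}
{"delta_pos":[0.014, -0.0215, 0.0112],"rotation":[0.004, -0.053, -0.016],"fingers":-0.5}
{"delta_pos":[0.015, -0.0212, 0.0106],"rotation":[0.004, -0.053, -0.016],"fingers":-0.5}
{"delta_pos":[0.0158, -0.0209, 0.0098],"rotation":[0.004, -0.053, -0.016],"fingers":-0.5}
{"delta_pos":[0.0167, -0.0206, 0.0091],"rotation":[0.004, -0.053, -0.016],"fingers":-0.5}
{"delta_pos":[0.0175, -0.0203, 0.0083],"rotation":[0.004, -0.053, -0.016],"fingers":-0.5}
{"delta_pos":[0.0182, -0.02, 0.0074],"rotation":[0.004, -0.053, -0.016],"fingers":-0.5}
```

Emit:
play_rows(steps=[{"delta_pos": [0.0025, -0.001, -0.0225], "rotation": [0, 0, 0], "fingers": -0.5}, {"delta_pos": [0.0025, -0.001, -0.0225], "rotation": [0, 0, 0], "fingers": -0.5}, {"delta_pos": [-0.003, -0.03, -0.002], "rotation": [0, 0, 0], "fingers": -0.5}, {"delta_pos": [-0.003, -0.03, -0.002], "rotation": [0, 0, 0], "fingers": -0.5}, {"delta_pos": [-0.003, -0.03, -0.002], "rotation": [0, 0, 0], "fingers": -0.5}, {"delta_pos": [-0.003, -0.03, -0.002], "rotation": [0, 0, 0], "fingers": -0.5}, {"delta_pos": [-0.003, -0.03, -0.002], "rotation": [0, 0, 0], "fingers": -0.5}])

```text
t: 10.0
tcp_pos: [0.4048, -0.0006, 0.1569]
orientation: [0.963, -0.058, 0.261, 0.016]
ft_force: [0.4, -0.6, -0.4]
opening: 0.0491
gripper_force: 12.0
```

Emit:
play_rows(steps=[{"delta_pos": [0.01, -0.0225, 0.0135], "rotation": [0.004, -0.053, -0.016], "fingers": -0.5}, {"delta_pos": [0.011, -0.0225, 0.013], "rotation": [0.004, -0.053, -0.016], "fingers": -0.5}, {"delta_pos": [0.012, -0.022, 0.0125], "rotation": [0.004, -0.053, -0.016], "fingers": -0.5}, {"delta_pos": [0.013, -0.022, 0.012], "rotation": [0.004, -0.053, -0.016], "fingers": -0.5}, {"delta_pos": [0.014, -0.0215, 0.011], "rotation": [0.004, -0.053, -0.016], "fingers": -0.5}, {"delta_pos": [0.015, -0.021, 0.0105], "rotation": [0.004, -0.053, -0.016], "fingers": -0.5}, {"delta_pos": [0.016, -0.021, 0.01], "rotation": [0.004, -0.053, -0.016], "fingers": -0.5}, {"delta_pos": [0.0165, -0.0205, 0.009], "rotation": [0.004, -0.053, -0.016], "fingers": -0.5}, {"delta_pos": [0.0175, -0.0205, 0.0085], "rotation": [0.004, -0.053, -0.016], "fingers": -0.5}, {"delta_pos": [0.018, -0.02, 0.0075], "rotation": [0.004, -0.053, -0.016], "fingers": -0.5}, {"delta_pos": [0, 0, 0], "rotation": [0, 0, 0], "fingers": -0.5}])

```text
t: 11.38
tcp_pos: [0.5855, 0.2041, 0.088]
orientation: [1.0, 0.022, -0.003, 0.002]
ft_force: [-0.5, -0.4, -0.7]
opening: 0.0489
gripper_force: 12.0
```

Run:
```python
from h import *
o=observe();tip,R=now();print(o['t'],tip,o['opening'],R.as_euler('xyz'))
D=rot(th)
# bar 4 mm lower on tool (grip 4mm upslope of centre) -> shift tip +4 in x
plan([(tcp(T(.004,.074,.07),D),D,3,-.5),(tcp(T(.004,.074,.0085),D),D,4,-.5)])
b=snap('top','t3'); im=b['frame'][150:280,180:400]
for P in [T(.082,.1,.13),T(-.074,.1,.13),T(-.074,.049,.13),T(.082,.049,.13)]: print(proj(b,P).round(0),end=' ')
```

```text
11.375 [0.58573753 0.2042746  0.12703585] 0.04888573623330435 [3.13778029 0.00697657 0.0435136 ]
-> [0.5879 0.2031 0.031 ] n 3
{"delta_pos":[0.0009, 0.0003, 0.019],"rotation":[0.001, 0.002, -0.002],"fingers":-0.5}
{"delta_pos":[0.0009, 0.0003, 0.019],"rotation":[0.001, 0.002, -0.002],"fingers":-0.5}
{"delta_pos":[0.0008, 0.0003, 0.019],"rotation":[0.001, 0.002, -0.002],"fingers":-0.5}
-> [ 0.5879  0.2031 -0.0305] n 4
{"delta_pos":[0.0, 0.0, 0.0154],"rotation":[0.0, 0.0, 0.0],"fingers":-0.5}
{"delta_pos":[0.0, 0.0, 0.0154],"rotation":[0.0, 0.0, 0.0],"fingers":-0.5}
{"delta_pos":[0.0, 0.0, 0.0154],"rotation":[0.0, 0.0, 0.0],"fingers":-0.5}
{"delta_pos":[0.0, 0.0, 0.0154],"rotation":[0.0, 0.0, 0.0],"fingers":-0.5}
[208. 172.] [210. 226.] [228. 225.] [226. 171.]
```

Emit:
play_rows(steps=[{"delta_pos": [0.001, 0.0005, 0.019], "rotation": [0.001, 0.002, -0.002], "fingers": -0.5}, {"delta_pos": [0.001, 0.0005, 0.019], "rotation": [0.001, 0.002, -0.002], "fingers": -0.5}, {"delta_pos": [0.001, 0, 0.019], "rotation": [0.001, 0.002, -0.002], "fingers": -0.5}, {"delta_pos": [0, 0, 0.019], "rotation": [0, 0, 0], "fingers": -0.5}, {"delta_pos": [0, 0, 0.017], "rotation": [0, 0, 0], "fingers": -0.5}, {"delta_pos": [0, 0, 0.014], "rotation": [0, 0, 0], "fingers": -0.5}, {"delta_pos": [0, 0, 0.009], "rotation": [0, 0, 0], "fingers": -0.5}, {"delta_pos": [0, 0, 0.002], "rotation": [0, 0, 0], "fingers": -0.5}, {"delta_pos": [0, 0, 0], "rotation": [0, 0, 0], "fingers": -0.5}])

```text
t: 12.55
tcp_pos: [0.5887, 0.2029, -0.0272]
orientation: [1.0, 0.025, 0.002, -0.0]
ft_force: [-0.4, 0.3, 0.3]
opening: 0.0495
gripper_force: 12.0
```

Emit:
play_rows(steps=[{"delta_pos": [0, 0, 0.0015], "rotation": [0, 0, 0], "fingers": -0.5}, {"delta_pos": [0, 0, 0], "rotation": [0, 0, 0], "fingers": -0.5}])

```text
t: 12.8
tcp_pos: [0.5891, 0.203, -0.0285]
orientation: [1.0, 0.025, 0.002, -0.0]
ft_force: [0.8, -0.0, 0.8]
opening: 0.0488
gripper_force: 12.0
```

Emit:
play_rows(steps=[{"delta_pos": [0, 0, 0.0015], "rotation": [0, 0, 0], "fingers": -0.5}, {"delta_pos": [0, 0, 0.0015], "rotation": [0, 0, 0], "fingers": -0.5}])

```text
t: 13.05
tcp_pos: [0.5889, 0.2029, -0.0311]
orientation: [1.0, 0.025, 0.002, -0.0]
ft_force: [-1.8, -1.5, 8.3]
opening: 0.0495
gripper_force: 15.0
```

Emit:
play_rows(steps=[{"delta_pos": [0, 0, 0.001], "rotation": [0, 0, 0], "fingers": -0.5}, {"delta_pos": [0, 0, 0.0], "rotation": [0, 0, 0], "fingers": -0.5}])

```text
t: 13.3
tcp_pos: [0.5889, 0.2029, -0.0311]
orientation: [1.0, 0.025, 0.002, -0.0]
ft_force: [-2.3, -1.0, 6.9]
opening: 0.049
gripper_force: 14.9
```

```bash
cat > cyc.py <<'E'
from h import *
def go(i):
    q,bars,n,u,ey,o0=pickle.load(open('bars.pkl','rb'))
    tip,R=now();m=bars[i];B=rot(q[2]+m[1],np.pi/6)
    up=tip+[0,0,.13]
    mid=m[2]-u*.002
    s=plan([(tcp(up,R),R,4,.36),(tcp([.375,min(-.02,mid[1]+.1) if i>0 else -.02,.19],B),B,11,.36)])
    print('---');k=3 if i==1 else 6
    s=plan([(tcp(mid+n*.06,B),B,5,.36),(tcp(mid-n*.001,B),B,5,.36)],s)
E
python3 -c "
from cyc import *
go(1)"
```

```text
-> [0.5889 0.2029 0.0989] n 4
{"delta_pos":[0.0001, 0.0, -0.0325],"rotation":[0.0, 0.0, 0.0],"fingers":0.36}
{"delta_pos":[0.0001, 0.0, -0.0325],"rotation":[0.0, 0.0, 0.0],"fingers":0.36}
{"delta_pos":[0.0001, 0.0, -0.0325],"rotation":[0.0, 0.0, 0.0],"fingers":0.36}
{"delta_pos":[0.0001, 0.0, -0.0325],"rotation":[0.0, 0.0, 0.0],"fingers":0.36}
-> [ 0.3943 -0.1535  0.1562] n 11
{"delta_pos":[-0.0192, 0.0315, -0.0053],"rotation":[-0.005, 0.047, 0.017],"fingers":0.36}
{"delta_pos":[-0.0184, 0.0318, -0.006],"rotation":[-0.005, 0.047, 0.017],"fingers":0.36}
{"delta_pos":[-0.0176, 0.0322, -0.0067],"rotation":[-0.005, 0.047, 0.017],"fingers":0.36}
{"delta_pos":[-0.0167, 0.0325, -0.0074],"rotation":[-0.005, 0.047, 0.017],"fingers":0.36}
{"delta_pos":[-0.0158, 0.0328, -0.008],"rotation":[-0.005, 0.047, 0.017],"fingers":0.36}
{"delta_pos":[-0.0149, 0.0331, -0.0086],"rotation":[-0.005, 0.047, 0.017],"fingers":0.36}
{"delta_pos":[-0.0139, 0.0334, -0.0091],"rotation":[-0.005, 0.047, 0.017],"fingers":0.36}
{"delta_pos":[-0.0129, 0.0336, -0.0096],"rotation":[-0.005, 0.047, 0.017],"fingers":0.36}
{"
[... 430 characters left out ...]
:[0.0, 0.0, 0.0],"fingers":0.36}
{"delta_pos":[0.007, 0.0174, 0.0174],"rotation":[0.0, 0.0, 0.0],"fingers":0.36}
{"delta_pos":[0.007, 0.0174, 0.0174],"rotation":[0.0, 0.0, 0.0],"fingers":0.36}
{"delta_pos":[0.007, 0.0174, 0.0174],"rotation":[0.0, 0.0, 0.0],"fingers":0.36}
-> [ 0.4854 -0.2536  0.0457] n 5
{"delta_pos":[0.0, -0.0001, 0.0122],"rotation":[0.0, 0.0, 0.0],"fingers":0.36}
{"delta_pos":[0.0, -0.0001, 0.0122],"rotation":[0.0, 0.0, 0.0],"fingers":0.36}
{"delta_pos":[0.0, -0.0001, 0.0122],"rotation":[0.0, 0.0, 0.0],"fingers":0.36}
{"delta_pos":[0.0, -0.0001, 0.0122],"rotation":[0.0, 0.0, 0.0],"fingers":0.36}
{"delta_pos":[0.0, -0.0001, 0.0122],"rotation":[0.0, 0.0, 0.0],"fingers":0.36}
```

Emit:
play_rows(steps=[{"delta_pos": [0, 0, 0], "rotation": [0, 0, 0], "fingers": 0.36}, {"delta_pos": [0, 0, 0], "rotation": [0, 0, 0], "fingers": 0.36}])

```text
t: 13.55
tcp_pos: [0.5898, 0.2047, -0.031]
orientation: [1.0, 0.025, 0.003, -0.002]
ft_force: [-0.4, 3.8, 5.6]
opening: 0.063
gripper_force: 2.7
```

```bash
cat > cyc.py <<'E'
from h import *
def show(P,R,n,f,st):  # one straight leg, compact
    return plan([(P,R,n,f)],st)
def go(i,f=.36):
    q,bars,n,u,ey,o0=pickle.load(open('bars.pkl','rb'))
    tip,R=now();m=bars[i];B=rot(q[2]+m[1],np.pi/6); mid=m[2]-u*.002
    s=plan([(tcp(tip+[0,0,.13],R),R,4,f),(tcp([.385,.05,.20],B),B,8,f)])
    print('---');plan([(tcp([.385,mid[1]+.02,.17],B),B,4 if i==0 else 7 if i==1 else 9,f),(tcp(mid+n*.05,B),B,3,f)],s)
E
python3 -c "
from cyc import *
go(1)"
```

```text
-> [0.5898 0.2047 0.099 ] n 4
{"delta_pos":[0.0002, -0.0001, -0.0325],"rotation":[0.0, 0.0, 0.0],"fingers":0.36}
{"delta_pos":[0.0002, -0.0001, -0.0325],"rotation":[0.0, 0.0, 0.0],"fingers":0.36}
{"delta_pos":[0.0002, -0.0001, -0.0325],"rotation":[0.0, 0.0, 0.0],"fingers":0.36}
{"delta_pos":[0.0002, -0.0001, -0.0325],"rotation":[0.0, 0.0, 0.0],"fingers":0.36}
-> [0.4043 0.0473 0.1662] n 8
{"delta_pos":[-0.0241, 0.0185, -0.0086],"rotation":[-0.007, 0.064, 0.023],"fingers":0.36}
{"delta_pos":[-0.023, 0.0191, -0.01],"rotation":[-0.007, 0.064, 0.023],"fingers":0.36}
{"delta_pos":[-0.0219, 0.0197, -0.0114],"rotation":[-0.007, 0.064, 0.023],"fingers":0.36}
{"delta_pos":[-0.0207, 0.0202, -0.0126],"rotation":[-0.007, 0.064, 0.023],"fingers":0.36}
{"delta_pos":[-0.0194, 0.0208, -0.0137],"rotation":[-0.007, 0.064, 0.023],"fingers":0.36}
{"delta_pos":[-0.018, 0.0213, -0.0148],"rotation":[-0.007, 0.064, 0.023],"fingers":0.36}
{"delta_pos":[-0.0165, 0.0218, -0.0158],"rotation":[-0.007, 0.064, 0.023],"fingers":0.36}
{"delta_pos":[-0.0149, 0.0223, -0.0166],"rotation":[-0.007, 0.064, 0.023],"fingers
[... 181 characters left out ...]
0.0, 0.0],"fingers":0.36}
{"delta_pos":[0.0027, 0.0397, 0.0065],"rotation":[0.0, 0.0, 0.0],"fingers":0.36}
{"delta_pos":[0.0027, 0.0397, 0.0065],"rotation":[0.0, 0.0, 0.0],"fingers":0.36}
{"delta_pos":[0.0027, 0.0397, 0.0065],"rotation":[0.0, 0.0, 0.0],"fingers":0.36}
{"delta_pos":[0.0027, 0.0397, 0.0065],"rotation":[0.0, 0.0, 0.0],"fingers":0.36}
{"delta_pos":[0.0027, 0.0397, 0.0065],"rotation":[0.0, 0.0, 0.0],"fingers":0.36}
-> [ 0.4601 -0.2505  0.0898] n 3
{"delta_pos":[0.0089, 0.003, 0.023],"rotation":[0.0, 0.0, 0.0],"fingers":0.36}
{"delta_pos":[0.0089, 0.003, 0.023],"rotation":[0.0, 0.0, 0.0],"fingers":0.36}
{"delta_pos":[0.0089, 0.003, 0.023],"rotation":[0.0, 0.0, 0.0],"fingers":0.36}
```

Emit:
play_rows(steps=[{"delta_pos": [0, 0, -0.01], "rotation": [0, 0, 0], "fingers": 0.36}, {"delta_pos": [0, 0, -0.03], "rotation": [0, 0, 0], "fingers": 0.36}, {"delta_pos": [0, 0, -0.045], "rotation": [0, 0, 0], "fingers": 0.36}, {"delta_pos": [0, 0, -0.045], "rotation": [0, 0, 0], "fingers": 0.36}, {"delta_pos": [-0.024, 0.0185, -0.0085], "rotation": [-0.007, 0.064, 0.023], "fingers": 0.36}, {"delta_pos": [-0.023, 0.019, -0.01], "rotation": [-0.007, 0.064, 0.023], "fingers": 0.36}, {"delta_pos": [-0.022, 0.0195, -0.0115], "rotation": [-0.007, 0.064, 0.023], "fingers": 0.36}, {"delta_pos": [-0.0205, 0.02, -0.0125], "rotation": [-0.007, 0.064, 0.023], "fingers": 0.36}, {"delta_pos": [-0.0195, 0.021, -0.0135], "rotation": [-0.007, 0.064, 0.023], "fingers": 0.36}, {"delta_pos": [-0.018, 0.0215, -0.015], "rotation": [-0.007, 0.064, 0.023], "fingers": 0.36}, {"delta_pos": [-0.0165, 0.022, -0.016], "rotation": [-0.007, 0.064, 0.023], "fingers": 0.36}, {"delta_pos": [-0.015, 0.0225, -0.0165], "rotation": [-0.007, 0.064, 0.023], "fingers": 0.36}])

```text
t: 15.05
tcp_pos: [0.4015, 0.0447, 0.166]
orientation: [0.964, -0.068, 0.256, 0.022]
ft_force: [-0.2, 0.0, 0.9]
opening: 0.0639
gripper_force: 0.0
```

Emit:
play_rows(steps=[{"delta_pos": [0.0025, 0.0395, 0.0065], "rotation": [0, 0, 0], "fingers": 0.36}, {"delta_pos": [0.0025, 0.0395, 0.0065], "rotation": [0, 0, 0], "fingers": 0.36}, {"delta_pos": [0.0025, 0.0395, 0.0065], "rotation": [0, 0, 0], "fingers": 0.36}, {"delta_pos": [0.0025, 0.0395, 0.0065], "rotation": [0, 0, 0], "fingers": 0.36}, {"delta_pos": [0.0025, 0.0395, 0.0065], "rotation": [0, 0, 0], "fingers": 0.36}, {"delta_pos": [0.0025, 0.0395, 0.0065], "rotation": [0, 0, 0], "fingers": 0.36}, {"delta_pos": [0.0025, 0.0395, 0.0065], "rotation": [0, 0, 0], "fingers": 0.36}, {"delta_pos": [0.009, 0.003, 0.023], "rotation": [0, 0, 0], "fingers": 0.36}, {"delta_pos": [0.009, 0.003, 0.023], "rotation": [0, 0, 0], "fingers": 0.36}, {"delta_pos": [0.009, 0.003, 0.018], "rotation": [0, 0, 0], "fingers": 0.36}, {"delta_pos": [0, 0, 0], "rotation": [0, 0, 0], "fingers": 0.36}])

```text
t: 16.42
tcp_pos: [0.4537, -0.2499, 0.0929]
orientation: [0.965, -0.067, 0.254, 0.02]
ft_force: [0.4, 0.5, 1.0]
opening: 0.0638
gripper_force: 0.0
```

Run:
```python
from h import *
q,bars,n,u,ey,o0=pickle.load(open('bars.pkl','rb'))
tip,R=now();m=bars[1];B=rot(q[2]+m[1],np.pi/6); mid=m[2]-u*.002
print(observe()['t'],((tip-mid)@n).round(4))
plan([(tcp(mid-n*.001,B),B,5,.36)])
w=snap('wrist'); P=[proj(w,m[2]+u*d) for d in(-.078,.078)];print(P)
b=snap('top');im=np.vstack([cv2.resize(w['frame'],(400,300)),cv2.resize(b['frame'][150:282,180:356],(400,300))]);cv2.imwrite('pics/m1.png',im)
```

```text
16.425 0.0559
-> [ 0.4854 -0.2536  0.0457] n 5
{"delta_pos":[0.0009, -0.0002, 0.0114],"rotation":[0.001, 0.002, 0.0],"fingers":0.36}
{"delta_pos":[0.0009, -0.0002, 0.0114],"rotation":[0.001, 0.002, 0.0],"fingers":0.36}
{"delta_pos":[0.0009, -0.0002, 0.0114],"rotation":[0.001, 0.002, 0.0],"fingers":0.36}
{"delta_pos":[0.0008, -0.0002, 0.0114],"rotation":[0.001, 0.002, 0.0],"fingers":0.36}
{"delta_pos":[0.0008, -0.0002, 0.0114],"rotation":[0.001, 0.002, 0.0],"fingers":0.36}
[array([328.06680451, 371.88777648]), array([323.8865786 , 110.85738662])]
```

View pics/m1.png

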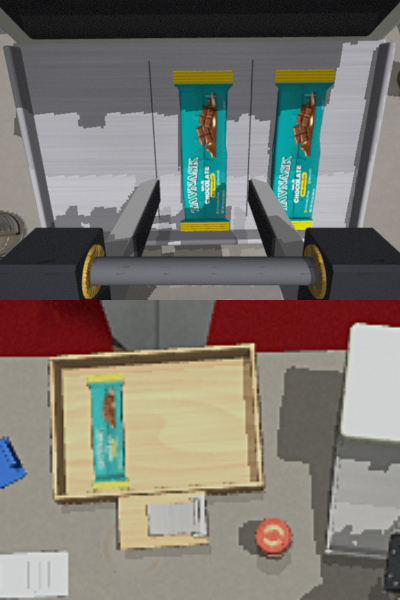

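Bar 1 lies flat in the tote at m1 (107,430). Bar 2 at (203,150) is centred between the fingers.

Emit:
play_rows(steps=[{"delta_pos": [0.001, 0, 0.015], "rotation": [0.001, 0.002, 0], "fingers": 0.36}, {"delta_pos": [0.001, 0, 0.015], "rotation": [0.001, 0.002, 0], "fingers": 0.36}, {"delta_pos": [0.001, 0, 0.014], "rotation": [0.001, 0.002, 0], "fingers": 0.36}, {"delta_pos": [0.001, 0, 0.01], "rotation": [0.001, 0.002, 0], "fingers": 0.36}, {"delta_pos": [0, 0, 0.005], "rotation": [0.001, 0.002, 0], "fingers": 0.36}, {"delta_pos": [0, 0, 0], "rotation": [0, 0, 0], "fingers": 0.36}])

```text
t: 17.27
tcp_pos: [0.4867, -0.2554, 0.045]
orientation: [0.963, -0.066, 0.26, 0.019]
ft_force: [-0.1, 0.2, 0.5]
opening: 0.0636
gripper_force: 0.0
```

Emit:
play_rows(force=12, steps=[{"delta_pos": [0, 0, 0], "rotation": [0, 0, 0], "fingers": -0.5}, {"delta_pos": [0, 0, 0], "rotation": [0, 0, 0], "fingers": -0.5}, {"delta_pos": [0, 0, 0], "rotation": [0, 0, 0], "fingers": -0.5}, {"delta_pos": [0, 0, 0], "rotation": [0, 0, 0], "fingers": -0.5}])

```text
t: 17.77
tcp_pos: [0.487, -0.2558, 0.0459]
orientation: [0.963, -0.066, 0.26, 0.019]
ft_force: [-1.3, 1.5, 1.3]
opening: 0.0492
gripper_force: 12.0
```

```bash
cat > carry.py <<'E'
from h import *
def carry(i,slot,dx):
    q,bars,n,u,ey,o0=pickle.load(open('bars.pkl','rb'))
    tip,R=now();o=observe();d=tip-bars[i][2];print(o['t'],'n,u,y',d@n,d@u,d@ey,o['opening'],o['gripper_force'])
    D=rot(th)
    s=plan([(tcp(tip+n*.05,R),R,4,-.5),(tcp([.385,tip[1]+.03,.19],R),R,4,-.5)])
    print('--- shift in y'); s=plan([(tcp([.385,.02,.20],R),R,7 if i==1 else 9,-.5)],s)
    print('--- to tote'); s=plan([(tcp(T(dx,slot,.11),D),D,8,-.5)],s)
E
python3 -c "
from carry import *
carry(1,0,.008)"
```

```text
17.775 n,u,y -0.0017503883509579182 -0.0005159244532600734 -0.0019093308538750454 0.04920843499245038 11.999075976200402
-> [ 0.4622 -0.2527  0.0892] n 4
{"delta_pos":[0.0001, 0.0001, -0.0125],"rotation":[0.0, 0.0, 0.0],"fingers":-0.5}
{"delta_pos":[0.0001, 0.0001, -0.0125],"rotation":[0.0, 0.0, 0.0],"fingers":-0.5}
{"delta_pos":[0.0001, 0.0001, -0.0125],"rotation":[0.0, 0.0, 0.0],"fingers":-0.5}
{"delta_pos":[0.0001, 0.0001, -0.0125],"rotation":[0.0, 0.0, 0.0],"fingers":-0.5}
-> [ 0.4045 -0.2258  0.1563] n 4
{"delta_pos":[-0.0047, -0.0046, -0.0222],"rotation":[0.0, 0.0, 0.0],"fingers":-0.5}
{"delta_pos":[-0.0047, -0.0046, -0.0222],"rotation":[0.0, 0.0, 0.0],"fingers":-0.5}
{"delta_pos":[-0.0047, -0.0046, -0.0222],"rotation":[0.0, 0.0, 0.0],"fingers":-0.5}
{"delta_pos":[-0.0047, -0.0046, -0.0222],"rotation":[0.0, 0.0, 0.0],"fingers":-0.5}
--- shift in y
-> [0.4045 0.0172 0.1663] n 7
{"delta_pos":[-0.0034, -0.0344, -0.0037],"rotation":[0.0, 0.0, 0.0],"fingers":-0.5}
{"delta_pos":[-0.0034, -0.0344, -0.0037],"rotation":[0.0, 0.0, 0.0],"fingers":-0.5}
{"delta_pos":[-0.0034, -0.0344, -0.0
[... 445 characters left out ...]
8, -0.0172, 0.0212],"rotation":[0.007, -0.066, -0.023],"fingers":-0.5}
{"delta_pos":[0.0145, -0.0168, 0.0204],"rotation":[0.007, -0.066, -0.023],"fingers":-0.5}
{"delta_pos":[0.0162, -0.0163, 0.0195],"rotation":[0.007, -0.066, -0.023],"fingers":-0.5}
{"delta_pos":[0.0178, -0.0158, 0.0185],"rotation":[0.007, -0.066, -0.023],"fingers":-0.5}
{"delta_pos":[0.0194, -0.0152, 0.0174],"rotation":[0.007, -0.066, -0.023],"fingers":-0.5}
{"delta_pos":[0.0208, -0.0147, 0.0161],"rotation":[0.007, -0.066, -0.023],"fingers":-0.5}
{"delta_pos":[0.0222, -0.0141, 0.0148],"rotation":[0.007, -0.066, -0.023],"fingers":-0.5}
{"delta_pos":[0.0234, -0.0135, 0.0134],"rotation":[0.007, -0.066, -0.023],"fingers":-0.5}
```

Emit:
play_rows(steps=[{"delta_pos": [0, 0, -0.0125], "rotation": [0, 0, 0], "fingers": -0.5}, {"delta_pos": [0, 0, -0.0125], "rotation": [0, 0, 0], "fingers": -0.5}, {"delta_pos": [0, 0, -0.0125], "rotation": [0, 0, 0], "fingers": -0.5}, {"delta_pos": [0, 0, -0.0125], "rotation": [0, 0, 0], "fingers": -0.5}, {"delta_pos": [-0.0045, -0.0045, -0.022], "rotation": [0, 0, 0], "fingers": -0.5}, {"delta_pos": [-0.0045, -0.0045, -0.022], "rotation": [0, 0, 0], "fingers": -0.5}, {"delta_pos": [-0.0045, -0.0045, -0.022], "rotation": [0, 0, 0], "fingers": -0.5}, {"delta_pos": [-0.005, -0.005, -0.0225], "rotation": [0, 0, 0], "fingers": -0.5}])

```text
t: 18.77
tcp_pos: [0.4036, -0.2248, 0.1565]
orientation: [0.963, -0.066, 0.26, 0.019]
ft_force: [0.7, -0.3, -0.5]
opening: 0.0495
gripper_force: 12.0
```

Emit:
play_rows(steps=[{"delta_pos": [-0.0035, -0.0345, -0.0035], "rotation": [0, 0, 0], "fingers": -0.5}, {"delta_pos": [-0.0035, -0.0345, -0.0035], "rotation": [0, 0, 0], "fingers": -0.5}, {"delta_pos": [-0.0035, -0.0345, -0.0035], "rotation": [0, 0, 0], "fingers": -0.5}, {"delta_pos": [-0.0035, -0.0345, -0.0035], "rotation": [0, 0, 0], "fingers": -0.5}, {"delta_pos": [-0.0035, -0.0345, -0.0035], "rotation": [0, 0, 0], "fingers": -0.5}, {"delta_pos": [-0.0035, -0.0345, -0.0035], "rotation": [0, 0, 0], "fingers": -0.5}, {"delta_pos": [-0.0035, -0.0345, -0.0035], "rotation": [0, 0, 0], "fingers": -0.5}])

```text
t: 19.65
tcp_pos: [0.404, 0.0195, 0.1645]
orientation: [0.963, -0.067, 0.261, 0.019]
ft_force: [-0.4, -1.1, -0.6]
opening: 0.0491
gripper_force: 12.0
```

Emit:
play_rows(steps=[{"delta_pos": [0.013, -0.017, 0.021], "rotation": [0.007, -0.066, -0.023], "fingers": -0.5}, {"delta_pos": [0.0145, -0.017, 0.0205], "rotation": [0.007, -0.066, -0.023], "fingers": -0.5}, {"delta_pos": [0.016, -0.0165, 0.0195], "rotation": [0.007, -0.066, -0.023], "fingers": -0.5}, {"delta_pos": [0.018, -0.016, 0.0185], "rotation": [0.007, -0.066, -0.023], "fingers": -0.5}, {"delta_pos": [0.0195, -0.015, 0.0175], "rotation": [0.007, -0.066, -0.023], "fingers": -0.5}, {"delta_pos": [0.021, -0.0145, 0.016], "rotation": [0.007, -0.066, -0.023], "fingers": -0.5}, {"delta_pos": [0.022, -0.014, 0.015], "rotation": [0.007, -0.066, -0.023], "fingers": -0.5}, {"delta_pos": [0.0235, -0.0135, 0.0135], "rotation": [0.007, -0.066, -0.023], "fingers": -0.5}, {"delta_pos": [0, 0, 0], "rotation": [0, 0, 0], "fingers": -0.5}])

```text
t: 20.78
tcp_pos: [0.5961, 0.1312, 0.0646]
orientation: [1.0, 0.026, -0.004, -0.002]
ft_force: [-0.7, -0.8, -0.8]
opening: 0.049
gripper_force: 12.0
```

Run:
```python
from h import *
tip,R=now();print(observe()['t'],tip)
D=rot(th);plan([(tcp(T(.004,0,.011),D),D,5,-.5)])
```

```text
20.775 [0.59640281 0.13104686 0.10357746]
-> [ 0.5915  0.1292 -0.028 ] n 5
{"delta_pos":[-0.0008, 0.0004, 0.0185],"rotation":[-0.001, 0.002, 0.001],"fingers":-0.5}
{"delta_pos":[-0.0008, 0.0004, 0.0185],"rotation":[-0.001, 0.002, 0.001],"fingers":-0.5}
{"delta_pos":[-0.0008, 0.0004, 0.0185],"rotation":[-0.001, 0.002, 0.001],"fingers":-0.5}
{"delta_pos":[-0.0009, 0.0004, 0.0185],"rotation":[-0.001, 0.002, 0.001],"fingers":-0.5}
{"delta_pos":[-0.0009, 0.0004, 0.0185],"rotation":[-0.001, 0.002, 0.001],"fingers":-0.5}
```

Emit:
play_rows(steps=[{"delta_pos": [-0.001, 0.0005, 0.02], "rotation": [-0.001, 0.002, 0.001], "fingers": -0.5}, {"delta_pos": [-0.001, 0.0005, 0.02], "rotation": [-0.001, 0.002, 0.001], "fingers": -0.5}, {"delta_pos": [-0.001, 0.0005, 0.019], "rotation": [-0.001, 0.002, 0.001], "fingers": -0.5}, {"delta_pos": [-0.001, 0.0005, 0.014], "rotation": [-0.001, 0.002, 0.001], "fingers": -0.5}, {"delta_pos": [0, 0, 0.009], "rotation": [-0.001, 0.002, 0.001], "fingers": -0.5}, {"delta_pos": [0, 0, 0.004], "rotation": [0, 0, 0], "fingers": -0.5}, {"delta_pos": [0, 0, 0], "rotation": [0, 0, 0], "fingers": -0.5}])

```text
t: 21.65
tcp_pos: [0.5922, 0.1292, -0.0173]
orientation: [1.0, 0.023, 0.004, 0.0]
ft_force: [-0.1, -0.3, -0.4]
opening: 0.0488
gripper_force: 12.0
```

Emit:
play_rows(steps=[{"delta_pos": [0, 0, 0.0015], "rotation": [0, 0, 0], "fingers": -0.5}, {"delta_pos": [0, 0, 0.001], "rotation": [0, 0, 0], "fingers": -0.5}])

```text
t: 21.9
tcp_pos: [0.5924, 0.1293, -0.0197]
orientation: [1.0, 0.023, 0.004, 0.0]
ft_force: [-0.1, -0.3, -0.9]
opening: 0.049
gripper_force: 12.0
```

Emit:
play_rows(steps=[{"delta_pos": [0, 0, 0.001], "rotation": [0, 0, 0], "fingers": -0.5}, {"delta_pos": [0, 0, 0], "rotation": [0, 0, 0], "fingers": -0.5}])

```text
t: 22.15
tcp_pos: [0.592, 0.1292, -0.0211]
orientation: [1.0, 0.023, 0.004, 0.001]
ft_force: [-0.4, -0.1, -0.6]
opening: 0.0492
gripper_force: 12.0
```

Emit:
play_rows(steps=[{"delta_pos": [0, 0, 0.0015], "rotation": [0, 0, 0], "fingers": -0.5}, {"delta_pos": [0, 0, 0.0015], "rotation": [0, 0, 0], "fingers": -0.5}])

```text
t: 22.4
tcp_pos: [0.5921, 0.1292, -0.0241]
orientation: [1.0, 0.023, 0.004, 0.001]
ft_force: [-0.6, -0.3, -0.8]
opening: 0.0492
gripper_force: 12.0
```

Emit:
play_rows(steps=[{"delta_pos": [0, 0, 0.0015], "rotation": [0, 0, 0], "fingers": -0.5}, {"delta_pos": [0, 0, 0.0005], "rotation": [0, 0, 0], "fingers": -0.5}])

```text
t: 22.65
tcp_pos: [0.5921, 0.1292, -0.0261]
orientation: [1.0, 0.023, 0.004, 0.0]
ft_force: [0.8, 0.2, -0.9]
opening: 0.0491
gripper_force: 12.0
```

Emit:
play_rows(steps=[{"delta_pos": [0, 0, 0.001], "rotation": [0, 0, 0], "fingers": -0.5}, {"delta_pos": [0, 0, 0.0], "rotation": [0, 0, 0], "fingers": -0.5}])

```text
t: 22.9
tcp_pos: [0.5922, 0.1292, -0.0266]
orientation: [1.0, 0.023, 0.004, 0.001]
ft_force: [-0.9, 0.4, 2.5]
opening: 0.0489
gripper_force: 12.0
```

Emit:
play_rows(steps=[{"delta_pos": [0, 0, 0], "rotation": [0, 0, 0], "fingers": 0.3}, {"delta_pos": [0, 0, 0], "rotation": [0, 0, 0], "fingers": 0.3}])

```text
t: 23.15
tcp_pos: [0.592, 0.1292, -0.0273]
orientation: [1.0, 0.023, 0.004, 0.0]
ft_force: [0.6, -0.5, 0.7]
opening: 0.0608
gripper_force: 0.0
```

```bash
python3 -c "
from cyc import *
print(observe()['opening'],observe()['ft_force'])
go(2)"
```

```text
0.06077134880985877 [ 0.59775303 -0.51117232  0.70933623]
-> [0.592  0.1292 0.1027] n 4
{"delta_pos":[0.0003, 0.0, -0.0325],"rotation":[0.0, 0.0, 0.0],"fingers":0.36}
{"delta_pos":[0.0003, 0.0, -0.0325],"rotation":[0.0, 0.0, 0.0],"fingers":0.36}
{"delta_pos":[0.0003, 0.0, -0.0325],"rotation":[0.0, 0.0, 0.0],"fingers":0.36}
{"delta_pos":[0.0003, 0.0, -0.0325],"rotation":[0.0, 0.0, 0.0],"fingers":0.36}
-> [0.4043 0.0471 0.1662] n 8
{"delta_pos":[-0.0239, 0.0092, -0.0081],"rotation":[-0.006, 0.064, 0.024],"fingers":0.36}
{"delta_pos":[-0.0231, 0.0098, -0.0096],"rotation":[-0.006, 0.064, 0.024],"fingers":0.36}
{"delta_pos":[-0.0222, 0.0104, -0.011],"rotation":[-0.006, 0.064, 0.024],"fingers":0.36}
{"delta_pos":[-0.0212, 0.011, -0.0123],"rotation":[-0.006, 0.064, 0.024],"fingers":0.36}
{"delta_pos":[-0.0201, 0.0115, -0.0135],"rotation":[-0.006, 0.064, 0.024],"fingers":0.36}
{"delta_pos":[-0.0189, 0.0121, -0.0147],"rotation":[-0.006, 0.064, 0.024],"fingers":0.36}
{"delta_pos":[-0.0176, 0.0126, -0.0158],"rotation":[-0.006, 0.064, 0.024],"fingers":0.36}
{"delta_pos":[-0.0163, 0.0131, -0.0168
[... 393 characters left out ...]
.0],"fingers":0.36}
{"delta_pos":[0.0035, 0.0401, 0.0059],"rotation":[0.0, 0.0, 0.0],"fingers":0.36}
{"delta_pos":[0.0035, 0.0401, 0.0059],"rotation":[0.0, 0.0, 0.0],"fingers":0.36}
{"delta_pos":[0.0035, 0.0401, 0.0059],"rotation":[0.0, 0.0, 0.0],"fingers":0.36}
{"delta_pos":[0.0035, 0.0401, 0.0059],"rotation":[0.0, 0.0, 0.0],"fingers":0.36}
{"delta_pos":[0.0035, 0.0401, 0.0059],"rotation":[0.0, 0.0, 0.0],"fingers":0.36}
-> [ 0.4496 -0.3346  0.0897] n 3
{"delta_pos":[0.0059, 0.0034, 0.0213],"rotation":[0.0, 0.0, 0.0],"fingers":0.36}
{"delta_pos":[0.0059, 0.0034, 0.0213],"rotation":[0.0, 0.0, 0.0],"fingers":0.36}
{"delta_pos":[0.0059, 0.0034, 0.0213],"rotation":[0.0, 0.0, 0.0],"fingers":0.36}
```

Emit:
play_rows(steps=[{"delta_pos": [0, 0, -0.01], "rotation": [0, 0, 0], "fingers": 0.36}, {"delta_pos": [0, 0, -0.03], "rotation": [0, 0, 0], "fingers": 0.36}, {"delta_pos": [0, 0, -0.045], "rotation": [0, 0, 0], "fingers": 0.36}, {"delta_pos": [0, 0, -0.045], "rotation": [0, 0, 0], "fingers": 0.36}, {"delta_pos": [-0.024, 0.009, -0.008], "rotation": [-0.006, 0.064, 0.024], "fingers": 0.36}, {"delta_pos": [-0.023, 0.01, -0.0095], "rotation": [-0.006, 0.064, 0.024], "fingers": 0.36}, {"delta_pos": [-0.022, 0.0105, -0.011], "rotation": [-0.006, 0.064, 0.024], "fingers": 0.36}, {"delta_pos": [-0.021, 0.011, -0.0125], "rotation": [-0.006, 0.064, 0.024], "fingers": 0.36}, {"delta_pos": [-0.02, 0.0115, -0.0135], "rotation": [-0.006, 0.064, 0.024], "fingers": 0.36}, {"delta_pos": [-0.019, 0.012, -0.0145], "rotation": [-0.006, 0.064, 0.024], "fingers": 0.36}, {"delta_pos": [-0.0175, 0.0125, -0.016], "rotation": [-0.006, 0.064, 0.024], "fingers": 0.36}, {"delta_pos": [-0.0165, 0.013, -0.017], "rotation": [-0.006, 0.064, 0.024], "fingers": 0.36}])

```text
t: 24.65
tcp_pos: [0.4026, 0.0472, 0.1679]
orientation: [0.963, -0.073, 0.259, 0.018]
ft_force: [0.3, -0.6, -0.4]
opening: 0.0641
gripper_force: 0.0
```

Run:
```python
from h import *
s=load('scene');print('mill',atz(s,397,236,0),atz(s,399,200,.166))
```

```text
mill [ 0.53853347 -0.54894257  0.        ] [ 0.53776841 -0.53406542  0.166     ]
```

Mill is well clear (0.54, −0.54).

Emit:
play_rows(steps=[{"delta_pos": [0.0035, 0.04, 0.006], "rotation": [0, 0, 0], "fingers": 0.36}, {"delta_pos": [0.0035, 0.04, 0.006], "rotation": [0, 0, 0], "fingers": 0.36}, {"delta_pos": [0.0035, 0.04, 0.006], "rotation": [0, 0, 0], "fingers": 0.36}, {"delta_pos": [0.0035, 0.04, 0.006], "rotation": [0, 0, 0], "fingers": 0.36}, {"delta_pos": [0.0035, 0.04, 0.006], "rotation": [0, 0, 0], "fingers": 0.36}, {"delta_pos": [0.0035, 0.04, 0.006], "rotation": [0, 0, 0], "fingers": 0.36}, {"delta_pos": [0.0035, 0.04, 0.006], "rotation": [0, 0, 0], "fingers": 0.36}, {"delta_pos": [0.0035, 0.04, 0.006], "rotation": [0, 0, 0], "fingers": 0.36}, {"delta_pos": [0.0035, 0.04, 0.006], "rotation": [0, 0, 0], "fingers": 0.36}, {"delta_pos": [0.006, 0.0035, 0.021], "rotation": [0, 0, 0], "fingers": 0.36}, {"delta_pos": [0.006, 0.0035, 0.021], "rotation": [0, 0, 0], "fingers": 0.36}, {"delta_pos": [0.006, 0.0035, 0.018], "rotation": [0, 0, 0], "fingers": 0.36}])

```text
t: 26.15
tcp_pos: [0.4472, -0.3339, 0.0915]
orientation: [0.963, -0.072, 0.257, 0.018]
ft_force: [0.1, -0.6, -0.5]
opening: 0.064
gripper_force: 0.0
```

Run:
```python
from h import *
q,bars,n,u,ey,o0=pickle.load(open('bars.pkl','rb'))
w=snap('wrist')
# image check: yellow end centres of bar 3
hsv=cv2.cvtColor(w['frame'],cv2.COLOR_BGR2HSV);mk=cv2.inRange(hsv,(25,180,90),(35,255,255));N,_,st,ce=cv2.connectedComponentsWithStats(mk)
print([(s[:4].tolist(),c.round(0).tolist()) for s,c in zip(st[1:],ce[1:]) if s[4]>100])
tip,R=now();m=bars[2];B=rot(q[2]+m[1],np.pi/6); mid=m[2]-u*.001
e=lambda d:m[2]+(np.cos(m[1])*u+np.sin(m[1])*ey)*d
print('exp',proj(w,e(-.073)),proj(w,e(.073)))
print(observe()['t'],((tip-mid)@n).round(4))
plan([(tcp(mid-n*.003,B),B,5,.36)])
```

```text
[([276, 119, 96, 21], [324.0, 129.0]), ([338, 285, 7, 38], [341.0, 303.0]), ([290, 362, 79, 16], [329.0, 370.0])]
exp [327.06352726 372.13071905] [326.96897663 126.58122466]
26.2 0.0511
-> [ 0.4768 -0.3379  0.0443] n 5
{"delta_pos":[0.0007, 0.0001, 0.0108],"rotation":[-0.001, 0.001, -0.001],"fingers":0.36}
{"delta_pos":[0.0006, 0.0001, 0.0108],"rotation":[-0.001, 0.001, -0.001],"fingers":0.36}
{"delta_pos":[0.0006, 0.0001, 0.0108],"rotation":[-0.001, 0.001, -0.001],"fingers":0.36}
{"delta_pos":[0.0006, 0.0001, 0.0108],"rotation":[-0.001, 0.001, -0.001],"fingers":0.36}
{"delta_pos":[0.0006, 0.0, 0.0108],"rotation":[-0.001, 0.001, -0.001],"fingers":0.36}
```

Emit:
play_rows(steps=[{"delta_pos": [0.001, 0, 0.015], "rotation": [-0.001, 0.001, -0.001], "fingers": 0.36}, {"delta_pos": [0.001, 0, 0.015], "rotation": [-0.001, 0.001, -0.001], "fingers": 0.36}, {"delta_pos": [0.001, 0, 0.013], "rotation": [-0.001, 0.001, -0.001], "fingers": 0.36}, {"delta_pos": [0, 0, 0.009], "rotation": [-0.001, 0.001, -0.001], "fingers": 0.36}, {"delta_pos": [0, 0, 0.004], "rotation": [0, 0, 0], "fingers": 0.36}, {"delta_pos": [0, 0, 0], "rotation": [0, 0, 0], "fingers": 0.36}])

```text
t: 26.95
tcp_pos: [0.4771, -0.3379, 0.0442]
orientation: [0.963, -0.071, 0.259, 0.02]
ft_force: [-1.4, 0.7, 0.9]
opening: 0.0638
gripper_force: 0.0
```

Emit:
play_rows(force=12, steps=[{"delta_pos": [0, 0, 0], "rotation": [0, 0, 0], "fingers": -0.5}, {"delta_pos": [0, 0, 0], "rotation": [0, 0, 0], "fingers": -0.5}, {"delta_pos": [0, 0, 0], "rotation": [0, 0, 0], "fingers": -0.5}])

```text
t: 27.32
tcp_pos: [0.4772, -0.3384, 0.045]
orientation: [0.963, -0.071, 0.259, 0.021]
ft_force: [-0.4, -0.8, 1.0]
opening: 0.0493
gripper_force: 12.0
```

```bash
python3 -c "
from carry import *
carry(2,-.074,.004)"
```

```text
27.325 n,u,y -0.0025960631581527388 -0.0003568905660195043 -0.00029548675621357713 0.049286342825372406 11.980904513038695
-> [ 0.4524 -0.3354  0.0883] n 4
{"delta_pos":[0.0, 0.0002, -0.0125],"rotation":[0.0, 0.0, 0.0],"fingers":-0.5}
{"delta_pos":[0.0, 0.0002, -0.0125],"rotation":[0.0, 0.0, 0.0],"fingers":-0.5}
{"delta_pos":[0.0, 0.0002, -0.0125],"rotation":[0.0, 0.0, 0.0],"fingers":-0.5}
{"delta_pos":[0.0, 0.0002, -0.0125],"rotation":[0.0, 0.0, 0.0],"fingers":-0.5}
-> [ 0.4044 -0.3084  0.1563] n 4
{"delta_pos":[-0.0026, -0.0048, -0.0212],"rotation":[0.0, 0.0, 0.0],"fingers":-0.5}
{"delta_pos":[-0.0026, -0.0048, -0.0212],"rotation":[0.0, 0.0, 0.0],"fingers":-0.5}
{"delta_pos":[-0.0026, -0.0048, -0.0212],"rotation":[0.0, 0.0, 0.0],"fingers":-0.5}
{"delta_pos":[-0.0026, -0.0048, -0.0212],"rotation":[0.0, 0.0, 0.0],"fingers":-0.5}
--- shift in y
-> [0.4044 0.017  0.1663] n 9
{"delta_pos":[-0.004, -0.0358, -0.0037],"rotation":[0.0, 0.0, 0.0],"fingers":-0.5}
{"delta_pos":[-0.004, -0.0358, -0.0037],"rotation":[0.0, 0.0, 0.0],"fingers":-0.5}
{"delta_pos":[-0.004, -0.0358, -0.0037],"rotatio
[... 594 characters left out ...]
8, -0.0083, 0.0218],"rotation":[0.007, -0.066, -0.024],"fingers":-0.5}
{"delta_pos":[0.0154, -0.0078, 0.0209],"rotation":[0.007, -0.066, -0.024],"fingers":-0.5}
{"delta_pos":[0.0169, -0.0073, 0.0199],"rotation":[0.007, -0.066, -0.024],"fingers":-0.5}
{"delta_pos":[0.0183, -0.0067, 0.0187],"rotation":[0.007, -0.066, -0.024],"fingers":-0.5}
{"delta_pos":[0.0197, -0.0061, 0.0175],"rotation":[0.007, -0.066, -0.024],"fingers":-0.5}
{"delta_pos":[0.0209, -0.0055, 0.0163],"rotation":[0.007, -0.066, -0.024],"fingers":-0.5}
{"delta_pos":[0.0221, -0.0049, 0.0149],"rotation":[0.007, -0.066, -0.024],"fingers":-0.5}
{"delta_pos":[0.0231, -0.0043, 0.0134],"rotation":[0.007, -0.066, -0.024],"fingers":-0.5}
```

Emit:
play_rows(steps=[{"delta_pos": [0, 0, -0.0125], "rotation": [0, 0, 0], "fingers": -0.5}, {"delta_pos": [0, 0, -0.0125], "rotation": [0, 0, 0], "fingers": -0.5}, {"delta_pos": [0, 0, -0.0125], "rotation": [0, 0, 0], "fingers": -0.5}, {"delta_pos": [0, 0, -0.0125], "rotation": [0, 0, 0], "fingers": -0.5}, {"delta_pos": [-0.0025, -0.005, -0.021], "rotation": [0, 0, 0], "fingers": -0.5}, {"delta_pos": [-0.0025, -0.005, -0.021], "rotation": [0, 0, 0], "fingers": -0.5}, {"delta_pos": [-0.0025, -0.005, -0.021], "rotation": [0, 0, 0], "fingers": -0.5}, {"delta_pos": [-0.0025, -0.005, -0.021], "rotation": [0, 0, 0], "fingers": -0.5}])

```text
t: 28.32
tcp_pos: [0.4042, -0.3064, 0.1562]
orientation: [0.963, -0.071, 0.259, 0.021]
ft_force: [-0.2, 0.5, -0.4]
opening: 0.0492
gripper_force: 12.0
```

Emit:
play_rows(steps=[{"delta_pos": [-0.004, -0.036, -0.0035], "rotation": [0, 0, 0], "fingers": -0.5}, {"delta_pos": [-0.004, -0.036, -0.0035], "rotation": [0, 0, 0], "fingers": -0.5}, {"delta_pos": [-0.004, -0.036, -0.0035], "rotation": [0, 0, 0], "fingers": -0.5}, {"delta_pos": [-0.004, -0.036, -0.0035], "rotation": [0, 0, 0], "fingers": -0.5}, {"delta_pos": [-0.004, -0.036, -0.0035], "rotation": [0, 0, 0], "fingers": -0.5}, {"delta_pos": [-0.004, -0.036, -0.0035], "rotation": [0, 0, 0], "fingers": -0.5}, {"delta_pos": [-0.004, -0.036, -0.0035], "rotation": [0, 0, 0], "fingers": -0.5}, {"delta_pos": [-0.004, -0.036, -0.0035], "rotation": [0, 0, 0], "fingers": -0.5}, {"delta_pos": [-0.004, -0.036, -0.0035], "rotation": [0, 0, 0], "fingers": -0.5}])

```text
t: 29.45
tcp_pos: [0.4057, 0.0215, 0.1642]
orientation: [0.963, -0.071, 0.26, 0.021]
ft_force: [0.0, -0.3, -1.2]
opening: 0.049
gripper_force: 12.0
```

Emit:
play_rows(steps=[{"delta_pos": [0.014, -0.0085, 0.022], "rotation": [0.007, -0.066, -0.024], "fingers": -0.5}, {"delta_pos": [0.0155, -0.008, 0.021], "rotation": [0.007, -0.066, -0.024], "fingers": -0.5}, {"delta_pos": [0.017, -0.0075, 0.02], "rotation": [0.007, -0.066, -0.024], "fingers": -0.5}, {"delta_pos": [0.0185, -0.0065, 0.0185], "rotation": [0.007, -0.066, -0.024], "fingers": -0.5}, {"delta_pos": [0.0195, -0.006, 0.0175], "rotation": [0.007, -0.066, -0.024], "fingers": -0.5}, {"delta_pos": [0.021, -0.0055, 0.0165], "rotation": [0.007, -0.066, -0.024], "fingers": -0.5}, {"delta_pos": [0.022, -0.005, 0.015], "rotation": [0.007, -0.066, -0.024], "fingers": -0.5}, {"delta_pos": [0.023, -0.0045, 0.0135], "rotation": [0.007, -0.066, -0.024], "fingers": -0.5}, {"delta_pos": [0, 0, 0], "rotation": [0, 0, 0], "fingers": -0.5}])

```text
t: 30.58
tcp_pos: [0.5975, 0.0594, 0.064]
orientation: [1.0, 0.025, -0.005, -0.001]
ft_force: [-0.3, -0.3, -0.6]
opening: 0.0492
gripper_force: 12.0
```

Run:
```python
from h import *
tip,R=now();print(observe()['t'],tip,observe()['opening'])
D=rot(th);plan([(tcp(T(.004,-.074,.0145),D),D,5,-.5)])
```

```text
30.575 [0.59793474 0.05928798 0.1029584 ] 0.04917584558073587
-> [ 0.5951  0.0553 -0.0245] n 5
{"delta_pos":[-0.0004, 0.0008, 0.0177],"rotation":[0.0, 0.002, 0.0],"fingers":-0.5}
{"delta_pos":[-0.0004, 0.0008, 0.0177],"rotation":[0.0, 0.002, 0.0],"fingers":-0.5}
{"delta_pos":[-0.0004, 0.0008, 0.0177],"rotation":[0.0, 0.002, 0.0],"fingers":-0.5}
{"delta_pos":[-0.0005, 0.0008, 0.0177],"rotation":[0.0, 0.002, 0.0],"fingers":-0.5}
{"delta_pos":[-0.0005, 0.0008, 0.0177],"rotation":[0.0, 0.002, 0.0],"fingers":-0.5}
```

Emit:
play_rows(steps=[{"delta_pos": [-0.0005, 0.001, 0.02], "rotation": [0, 0.002, 0], "fingers": -0.5}, {"delta_pos": [-0.0005, 0.001, 0.02], "rotation": [0, 0.002, 0], "fingers": -0.5}, {"delta_pos": [-0.0005, 0.001, 0.019], "rotation": [0, 0.002, 0], "fingers": -0.5}, {"delta_pos": [-0.0005, 0.001, 0.015], "rotation": [0, 0.002, 0], "fingers": -0.5}, {"delta_pos": [0, 0, 0.01], "rotation": [0, 0.002, 0], "fingers": -0.5}, {"delta_pos": [0, 0, 0.006], "rotation": [0, 0, 0], "fingers": -0.5}, {"delta_pos": [0, 0, 0.001], "rotation": [0, 0, 0], "fingers": -0.5}])

```text
t: 31.45
tcp_pos: [0.5953, 0.0558, -0.0236]
orientation: [1.0, 0.025, 0.003, -0.001]
ft_force: [0.3, -0.8, -0.8]
opening: 0.0492
gripper_force: 12.0
```

Emit:
play_rows(steps=[{"delta_pos": [0, 0, 0.001], "rotation": [0, 0, 0], "fingers": -0.5}, {"delta_pos": [0, 0, 0], "rotation": [0, 0, 0], "fingers": -0.5}])

```text
t: 31.7
tcp_pos: [0.5957, 0.0558, -0.0241]
orientation: [1.0, 0.025, 0.003, -0.001]
ft_force: [-1.0, -0.4, -1.6]
opening: 0.049
gripper_force: 12.0
```

Emit:
play_rows(steps=[{"delta_pos": [0, 0, 0.0015], "rotation": [0, 0, 0], "fingers": -0.5}, {"delta_pos": [0, 0, 0.0005], "rotation": [0, 0, 0], "fingers": -0.5}])

```text
t: 31.95
tcp_pos: [0.5956, 0.0558, -0.0263]
orientation: [1.0, 0.025, 0.003, -0.001]
ft_force: [-0.3, -0.0, -0.2]
opening: 0.0493
gripper_force: 12.0
```

Emit:
play_rows(steps=[{"delta_pos": [0, 0, 0.001], "rotation": [0, 0, 0], "fingers": -0.5}, {"delta_pos": [0, 0, 0], "rotation": [0, 0, 0], "fingers": -0.5}])

```text
t: 32.2
tcp_pos: [0.5957, 0.0558, -0.0273]
orientation: [1.0, 0.025, 0.003, -0.001]
ft_force: [0.4, -0.6, 0.3]
opening: 0.0488
gripper_force: 12.0
```

Emit:
play_rows(steps=[{"delta_pos": [0, 0, 0.001], "rotation": [0, 0, 0], "fingers": -0.5}, {"delta_pos": [0, 0, 0], "rotation": [0, 0, 0], "fingers": -0.5}])

```text
t: 32.45
tcp_pos: [0.5957, 0.0558, -0.0275]
orientation: [1.0, 0.025, 0.003, -0.001]
ft_force: [-1.2, 0.8, 4.4]
opening: 0.0489
gripper_force: 12.0
```

Emit:
play_rows(steps=[{"delta_pos": [0, 0, 0], "rotation": [0, 0, 0], "fingers": 0.3}, {"delta_pos": [0, 0, 0], "rotation": [0, 0, 0], "fingers": 0.3}])

```text
t: 32.7
tcp_pos: [0.5949, 0.0558, -0.0292]
orientation: [1.0, 0.025, 0.002, -0.001]
ft_force: [-0.0, -0.5, 0.9]
opening: 0.0609
gripper_force: 0.0
```

Run:
```python
from h import *
tip,R=now();print(observe()['t'],tip,observe()['opening'])
D=rot(0);plan([(tcp(tip+[0,0,.13],R),R,3,.3),(tcp([.33,.30,.20],D),D,8,0)])
```

```text
32.7 [0.59469452 0.05567828 0.00975489] 0.060936408094014495
-> [0.5949 0.0558 0.1008] n 3
{"delta_pos":[0.0002, -0.0001, -0.0433],"rotation":[0.0, 0.0, 0.0],"fingers":0.3}
{"delta_pos":[0.0002, -0.0001, -0.0433],"rotation":[0.0, 0.0, 0.0],"fingers":0.3}
{"delta_pos":[0.0002, -0.0001, -0.0433],"rotation":[0.0, 0.0, 0.0],"fingers":0.3}
-> [0.33  0.3   0.161] n 8
{"delta_pos":[-0.0315, -0.0322, -0.0076],"rotation":[0.0, -0.001, 0.006],"fingers":0}
{"delta_pos":[-0.0317, -0.032, -0.0076],"rotation":[0.0, -0.001, 0.006],"fingers":0}
{"delta_pos":[-0.0319, -0.0318, -0.0076],"rotation":[0.0, -0.001, 0.006],"fingers":0}
{"delta_pos":[-0.0321, -0.0316, -0.0076],"rotation":[0.0, -0.001, 0.006],"fingers":0}
{"delta_pos":[-0.0323, -0.0314, -0.0076],"rotation":[0.0, -0.001, 0.006],"fingers":0}
{"delta_pos":[-0.0325, -0.0311, -0.0076],"rotation":[0.0, -0.001, 0.006],"fingers":0}
{"delta_pos":[-0.0327, -0.0309, -0.0076],"rotation":[0.0, -0.001, 0.006],"fingers":0}
{"delta_pos":[-0.0329, -0.0307, -0.0075],"rotation":[0.0, -0.001, 0.006],"fingers":0}
```

Emit:
play_rows(steps=[{"delta_pos": [0, 0, -0.01], "rotation": [0, 0, 0], "fingers": 0.3}, {"delta_pos": [0, 0, -0.04], "rotation": [0, 0, 0], "fingers": 0.3}, {"delta_pos": [0, 0, -0.045], "rotation": [0, 0, 0], "fingers": 0.3}, {"delta_pos": [0, 0, -0.035], "rotation": [0, 0, 0], "fingers": 0.3}, {"delta_pos": [-0.0315, -0.032, -0.0075], "rotation": [0, -0.001, 0.006], "fingers": 0}, {"delta_pos": [-0.0315, -0.032, -0.0075], "rotation": [0, -0.001, 0.006], "fingers": 0}, {"delta_pos": [-0.032, -0.032, -0.0075], "rotation": [0, -0.001, 0.006], "fingers": 0}, {"delta_pos": [-0.032, -0.0315, -0.0075], "rotation": [0, -0.001, 0.006], "fingers": 0}, {"delta_pos": [-0.0325, -0.0315, -0.0075], "rotation": [0, -0.001, 0.006], "fingers": 0}, {"delta_pos": [-0.0325, -0.031, -0.0075], "rotation": [0, -0.001, 0.006], "fingers": 0}, {"delta_pos": [-0.0325, -0.031, -0.0075], "rotation": [0, -0.001, 0.006], "fingers": 0}, {"delta_pos": [-0.033, -0.0305, -0.0075], "rotation": [0, -0.001, 0.006], "fingers": 0}])

```text
t: 34.2
tcp_pos: [0.3287, 0.3002, 0.1624]
orientation: [1.0, 0.001, -0.001, -0.001]
ft_force: [-0.2, 0.6, 0.3]
opening: 0.0471
gripper_force: 0.0
```

Emit:
play_rows(steps=[{"delta_pos": [0, 0, 0], "rotation": [0, 0, 0], "fingers": 0}])

```text
t: 34.33
tcp_pos: [0.3285, 0.3012, 0.163]
orientation: [1.0, 0.003, -0.0, -0.002]
ft_force: [0.2, -0.3, 0.6]
opening: 0.0467
gripper_force: 0.0
```

Run:
```python
from h import *
w=snap('wrist');b=snap('top')
o=observe();print(o['t'],o['tcp_pos'])
for i in range(3): snap('top') if 0 else None
# white mask
hsv=cv2.cvtColor(w['frame'],cv2.COLOR_BGR2HSV);mk=cv2.inRange(hsv,(0,0,190),(180,40,255));N,_,st,ce=cv2.connectedComponentsWithStats(mk)
print([(s.tolist(),c.round(0).tolist()) for s,c in zip(st[1:],ce[1:]) if s[4]>300])
for P in [(.395,.3487,.034),(.4248,.254,.004),(.4226,.3498,.004)]: print(proj(w,P).round(0))
im=np.hstack([cv2.resize(w['frame'],(560,420))[:, :],np.zeros((420,240,3),np.uint8)])
c=cv2.resize(b['frame'][160:280,190:310],(240,240),interpolation=cv2.INTER_CUBIC);im[:240,560:]=c
cv2.imwrite('pics/m2.png',im)
```

```text
34.425 [0.32999505 0.29934422 0.16183836]
[([559, 13, 81, 64, 4762], [600.0, 45.0]), ([261, 99, 120, 73, 6410], [332.0, 129.0])]
[268. 136.]
[386.  98.]
[271. 100.]
```

View pics/m2.png

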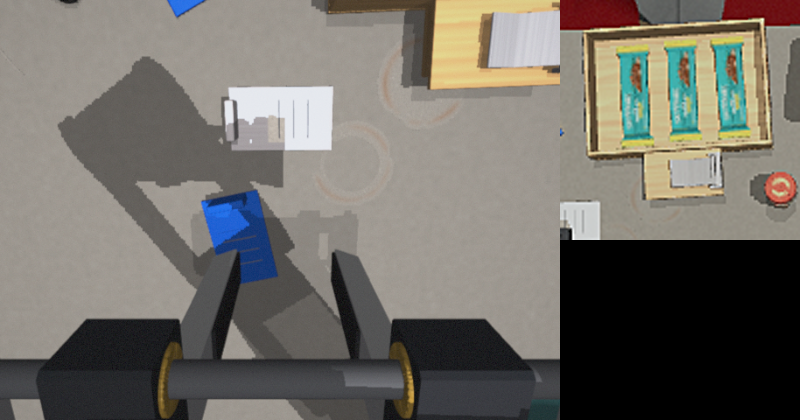

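Top inset: all three bars lie flat in the tote. Wrist view: the tag's plate runs from (229,87) to (333,150), with its tab at (231,120). I'll get its edges by code.

Run:
```python
from h import *
w=load('wrist');g=cv2.GaussianBlur(w['frame'],(3,3),0).min(axis=2).astype(float)
def edge(line):  # strongest gradient, subpixel
    d=np.diff(line);i=int(np.argmax(np.abs(d)));k=np.arange(max(i-2,0),min(i+3,len(d)));ww=np.abs(d[k]);return (k*ww).sum()/ww.sum()+.5
top=[(c,88+edge(g[88:112,c])) for c in range(285,370,5)]
right=[(368+edge(g[r,368:392]),r) for r in range(106,166,4)]
bot=[(c,160+edge(g[160:182,c])) for c in range(335,372,4)]
P={}
for nm,L in(('top',top),('right',right),('bot',bot)):
    A=np.array([atz(w,u,v,.004)[:2] for u,v in L]);ax=1 if nm!='right' else 0
    x=A[:,ax];y=A[:,1-ax];p=np.polyfit(x,y,1);r=y-np.polyval(p,x);k=np.abs(r-np.median(r))<.0015;p=np.polyfit(x[k],y[k],1);P[nm]=p
    print(nm,p.round(4),'n',k.sum(),len(k),'sd',(y[k]-np.polyval(p,x[k])).std().round(5))
# top: X=a*Y+b ; right: Y=c*X+d
cor={}
for e in('top','bot'):
    a,b=P[e];c,d=P['right'];X=(a*d+b)/(1-a*c);cor[e]=np.array([X,c*X+d]);print(e,'corner',cor[e].round(4))
print('width',np.linalg.norm(cor['top']-cor['bot']))
nose=(cor['top']+cor['bot'])/2
psi=np.mean([np.arctan(P['top'][0]),np.arctan(-P['right'][0])])  # yaw: X=aY -> dir of -tagx
print('nose',nose,'angles',np.arctan(P['top'][0]),-np.arctan(P['right'][0]),np.arctan(P['bot'][0]))
for a in (np.arctan(P['top'][0]),-np.arctan(P['right'][0])):
    d=np.array([np.sin(a),np.cos(a)]);tab=nose+d*.096;print('tab',tab,proj(w,[*tab,.034]).round(1))
# tab rows: dark/shadow bound
for r in (118,130,142,154,160): print(r,g[r,245:285:2].astype(int))
```

```text
top [-0.0086  0.4263] n 17 17 sd 9e-05
right [0.0099 0.2544] n 15 15 sd 0.00015
bot [-0.0069  0.3659] n 10 10 sd 3e-05
top corner [0.4241 0.2586]
bot corner [0.3642 0.258 ]
width 0.05993578164400324
nose [0.39413754 0.25826727] angles -0.008601579554358925 -0.009862211800061154 -0.006887033633602272
tab [0.3933118  0.35426371] [261.1 137.7]
tab [0.39319078 0.3542626 ] [261.1 137.8]
118 [146 147 146 144 103 116 214 231 230 231 194 100 105 193 230 229 230 230
 229 230]
130 [147 147 147 145 106 104 202 230 230 231 224 123  97 170 231 230 230 230
 230 230]
142 [142 142 140 140 124  91 144 203 171 164 154  94  70  95 152 160 160 161
 161 165]
154 [ 92  92  94  94  93  93 105 147 161 161 159 119  70  81 148 162 162 160
 161 162]
160 [ 92  93 110 144 145 103  93 126 141 142 143 120 109 136 161 159 159 159
 160 160]
```

Run:
```python
from h import *
tip,R=now();B=rot(.0085)
plan([(tcp([.3932,.3543,.06],B),B,6,0),(tcp([.3932,.3543,.010],B),B,4,0)])
```

```text
-> [0.3932 0.3543 0.021 ] n 6
{"delta_pos":[0.0106, -0.0091, 0.0235],"rotation":[0.0, 0.0, -0.001],"fingers":0}
{"delta_pos":[0.0106, -0.0091, 0.0235],"rotation":[0.0, 0.0, -0.001],"fingers":0}
{"delta_pos":[0.0106, -0.0091, 0.0235],"rotation":[0.0, 0.0, -0.001],"fingers":0}
{"delta_pos":[0.0106, -0.0091, 0.0235],"rotation":[0.0, 0.0, -0.001],"fingers":0}
{"delta_pos":[0.0106, -0.0091, 0.0235],"rotation":[0.0, 0.0, -0.001],"fingers":0}
{"delta_pos":[0.0106, -0.0091, 0.0235],"rotation":[0.0, 0.0, -0.001],"fingers":0}
-> [ 0.3932  0.3543 -0.029 ] n 4
{"delta_pos":[0.0, 0.0, 0.0125],"rotation":[0.0, 0.0, 0.0],"fingers":0}
{"delta_pos":[0.0, 0.0, 0.0125],"rotation":[0.0, 0.0, 0.0],"fingers":0}
{"delta_pos":[0.0, 0.0, 0.0125],"rotation":[0.0, 0.0, 0.0],"fingers":0}
{"delta_pos":[0.0, 0.0, 0.0125],"rotation":[0.0, 0.0, 0.0],"fingers":0}
```

Emit:
play_rows(steps=[{"delta_pos": [0.0105, -0.009, 0.0235], "rotation": [0, 0, -0.001], "fingers": -0.1}, {"delta_pos": [0.0105, -0.009, 0.0235], "rotation": [0, 0, -0.001], "fingers": -0.1}, {"delta_pos": [0.0105, -0.009, 0.0235], "rotation": [0, 0, -0.001], "fingers": -0.1}, {"delta_pos": [0.0105, -0.009, 0.0235], "rotation": [0, 0, -0.001], "fingers": -0.1}, {"delta_pos": [0.0105, -0.009, 0.0235], "rotation": [0, 0, -0.001], "fingers": -0.1}, {"delta_pos": [0.0105, -0.009, 0.0235], "rotation": [0, 0, -0.001], "fingers": -0.1}, {"delta_pos": [0, 0, 0.015], "rotation": [0, 0, 0], "fingers": -0.1}, {"delta_pos": [0, 0, 0.015], "rotation": [0, 0, 0], "fingers": -0.1}, {"delta_pos": [0, 0, 0.012], "rotation": [0, 0, 0], "fingers": -0.1}, {"delta_pos": [0, 0, 0.006], "rotation": [0, 0, 0], "fingers": -0.1}, {"delta_pos": [0, 0, 0], "rotation": [0, 0, 0], "fingers": -0.1}])

```text
t: 35.8
tcp_pos: [0.3919, 0.3539, -0.0278]
orientation: [1.0, 0.004, -0.001, -0.001]
ft_force: [-0.3, 1.0, 0.6]
opening: 0.0423
gripper_force: 0.0
```

Run:
```python
from h import *
tip,R=now();o=observe();print(o['t'],tip,o['ft_force'],o['opening'],R.apply([1,0,0]))
plan([(tcp([.3932,.3543,.010],rot(.0085)),rot(.0085),1,0)])
```

```text
35.8 [0.39198265 0.35379123 0.01117449] [-0.33732348  1.00259666  0.59125071] 0.04232133030290693 [ 0.99996447  0.00798438 -0.00270285]
-> [ 0.3932  0.3543 -0.029 ] n 1
{"delta_pos":[0.0013, -0.0004, 0.0012],"rotation":[-0.002, 0.003, -0.001],"fingers":0}
```

Good; close on the tab, then lift.

Emit:
play_rows(force=35, steps=[{"delta_pos": [0.001, 0, 0.001], "rotation": [-0.002, 0.003, -0.001], "fingers": -1}, {"delta_pos": [0, 0, 0], "rotation": [0, 0, 0], "fingers": -1}, {"delta_pos": [0, 0, 0], "rotation": [0, 0, 0], "fingers": -1}, {"delta_pos": [0, 0, 0], "rotation": [0, 0, 0], "fingers": -1}, {"delta_pos": [0, 0, 0], "rotation": [0, 0, 0], "fingers": -1}, {"delta_pos": [0, 0, 0], "rotation": [0, 0, 0], "fingers": -1}])

```text
t: 36.55
tcp_pos: [0.3932, 0.354, -0.0285]
orientation: [1.0, 0.004, 0.0, 0.0]
ft_force: [-1.4, 0.0, 2.0]
opening: 0.008
gripper_force: 35.0
```

Run:
```python
from h import *
tip,R=now();o=observe();print(o['t'],tip,o['ft_force'],o['opening'],o['gripper_force'],R.as_euler('xyz'))
D=rot(th);zt=tip[2]
s=plan([(tcp(tip+[0,0,.09],R),R,4,-1),(tcp(T(-.131,.175,zt+.09),D),D,5,-1)]);print('---')
plan([(tcp(T(-.131,.175,zt+.047),D),D,3,-1),(tcp(T(-.131,.130,zt+.047),D),D,4,-1)],s)
```

```text
36.55 [0.39321169 0.35401824 0.01054933] [-1.40410617  0.04761721  1.99543118] 0.008042438118299173 35.0003582239151 [ 3.14156828e+00 -8.11980331e-04  8.83364282e-03]
-> [0.3932 0.354  0.0615] n 4
{"delta_pos":[0.0, 0.0, -0.0225],"rotation":[0.0, 0.0, 0.0],"fingers":-1}
{"delta_pos":[0.0, 0.0, -0.0225],"rotation":[0.0, 0.0, 0.0],"fingers":-1}
{"delta_pos":[0.0, 0.0, -0.0225],"rotation":[0.0, 0.0, 0.0],"fingers":-1}
{"delta_pos":[0.0, 0.0, -0.0225],"rotation":[0.0, 0.0, 0.0],"fingers":-1}
-> [0.4482 0.2975 0.0615] n 5
{"delta_pos":[0.0109, 0.0114, 0.0],"rotation":[0.0, 0.0, -0.008],"fingers":-1}
{"delta_pos":[0.0108, 0.0115, 0.0],"rotation":[0.0, 0.0, -0.008],"fingers":-1}
{"delta_pos":[0.0107, 0.0116, 0.0],"rotation":[0.0, 0.0, -0.008],"fingers":-1}
{"delta_pos":[0.0106, 0.0117, 0.0],"rotation":[0.0, 0.0, -0.008],"fingers":-1}
{"delta_pos":[0.0105, 0.0117, 0.0],"rotation":[0.0, 0.0, -0.008],"fingers":-1}
---
-> [0.4482 0.2975 0.0185] n 3
{"delta_pos":[0.0, 0.0, 0.0143],"rotation":[0.0, 0.0, 0.0],"fingers":-1}
{"delta_pos":[0.0, 0.0, 0.0143],"rotation":[0.0, 0.0, 0.0],"fingers":-1}
{"delta_pos":[0.0, 0.0, 0.0143],"rotation":[0.0, 0.0, 0.0],"fingers":-1}
-> [0.4504 0.2525 0.0185] n 4
{"delta_pos":[0.0, 0.0112, 0.0],"rotation":[0.0, 0.0, 0.0],"fingers":-1}
{"delta_pos":[0.0, 0.0112, 0.0],"rotation":[0.0, 0.0, 0.0],"fingers":-1}
{"delta_pos":[0.0, 0.0112, 0.0],"rotation":[0.0, 0.0, 0.0],"fingers":-1}
{"delta_pos":[0.0, 0.0112, 0.0],"rotation":[0.0, 0.0, 0.0],"fingers":-1}
```

Emit:
play_rows(steps=[{"delta_pos": [0, 0, -0.01], "rotation": [0, 0, 0], "fingers": -1}, {"delta_pos": [0, 0, -0.025], "rotation": [0, 0, 0], "fingers": -1}, {"delta_pos": [0, 0, -0.03], "rotation": [0, 0, 0], "fingers": -1}, {"delta_pos": [0, 0, -0.025], "rotation": [0, 0, 0], "fingers": -1}, {"delta_pos": [0.011, 0.0115, 0], "rotation": [0, 0, -0.008], "fingers": -1}, {"delta_pos": [0.011, 0.0115, 0], "rotation": [0, 0, -0.008], "fingers": -1}, {"delta_pos": [0.0105, 0.0115, 0], "rotation": [0, 0, -0.008], "fingers": -1}, {"delta_pos": [0.0105, 0.0115, 0], "rotation": [0, 0, -0.008], "fingers": -1}, {"delta_pos": [0.0105, 0.0115, 0], "rotation": [0, 0, -0.008], "fingers": -1}, {"delta_pos": [0, 0, 0], "rotation": [0, 0, 0], "fingers": -1}, {"delta_pos": [0, 0, 0], "rotation": [0, 0, 0], "fingers": -1}])

```text
t: 37.92
tcp_pos: [0.4478, 0.2979, 0.0612]
orientation: [1.0, 0.024, 0.0, -0.0]
ft_force: [-0.1, 0.1, -0.7]
opening: 0.0075
gripper_force: 35.0
```

Run:
```python
from h import *
from scipy.optimize import least_squares
tip,R=now();o=observe();print(o['t'],tip,o['opening'],o['gripper_force'],R.as_euler('xyz'))
D=rot(th);zt=.0105
w=snap('wrist');g=cv2.GaussianBlur(w['frame'],(3,3),0).min(axis=2).astype(float)
# predicted tag corners at underside z
for x,y in [(.03,-.096),(-.03,-.096)]:
    P=tip+R.apply([x,-y,0]); P[2]=tip[2]-zt+.004; print('tag corner',proj(w,P).round(1))
# ledge corners / clip predicted
for x,y,z in [(-.166,.057,.045),(-.096,.057,.045),(-.111,.015,.055),(-.151,.015,.055)]: print('ledge/clip',proj(w,T(x,y,z)).round(1))
cv2.imwrite('w.png',w['frame'])
plan([(tcp(T(-.131,.175,zt+.047),D),D,3,-1),(tcp(T(-.131,.130,zt+.047),D),D,4,-1)])
```

```text
37.925 [0.44781981 0.29792347 0.100247  ] 0.007454481947473091 34.9998539686203 [-3.14142056e+00 -7.26589158e-05  4.86499931e-02]
tag corner [544.  235.7]
tag corner [526.6 355. ]
ledge/clip [526.7 318.4]
ledge/clip [543.2 202.8]
ledge/clip [626.3 233.8]
ledge/clip [612.5 302.2]
-> [0.4482 0.2975 0.0185] n 3
{"delta_pos":[0.0002, 0.0002, 0.0143],"rotation":[0.0, 0.0, 0.0],"fingers":-1}
{"delta_pos":[0.0002, 0.0002, 0.0143],"rotation":[0.0, 0.0, 0.0],"fingers":-1}
{"delta_pos":[0.0002, 0.0002, 0.0143],"rotation":[0.0, 0.0, 0.0],"fingers":-1}
-> [0.4504 0.2525 0.0185] n 4
{"delta_pos":[0.0, 0.0113, 0.0],"rotation":[0.0, 0.0, 0.0],"fingers":-1}
{"delta_pos":[0.0, 0.0113, 0.0],"rotation":[0.0, 0.0, 0.0],"fingers":-1}
{"delta_pos":[0.0, 0.0113, 0.0],"rotation":[0.0, 0.0, 0.0],"fingers":-1}
{"delta_pos":[0.0, 0.0113, 0.0],"rotation":[0.0, 0.0, 0.0],"fingers":-1}
```

Run:
```python
from h import *
w=load('wrist');tip,R=now()
S=cv2.GaussianBlur(cv2.cvtColor(w['frame'],cv2.COLOR_BGR2HSV),(3,3),0)[:,:,1].astype(int)
g=w['frame'].min(axis=2).astype(int)
for y in (.04,.02,.0):
    p=proj(w,T(-.166,y,.045));c=int(p[0]);print('near edge pred',p.round(1),'sat',S[int(p[1])-14:int(p[1])+15:2,min(c,639)])
for r in (245,270,300,330,345):
    print('tag right edge row',r,g[r,515:565:2])
```

```text
near edge pred [555.2 318.4] sat [106 100  95 105 114 114  63  20  20  22  22  21  20  21  21]
near edge pred [588.7 318.4] sat [105 101  97 107 114 116  64  18  20  22  21  21  21  20  22]
near edge pred [622.3 318.4] sat [108 103 101 107 115 117  64  20  21  20  22  21  21  22  21]
tag right edge row 245 [230 232 230 231 229 230 231 230 230 231 232 231 189 139 143 141 140 139
 139 142 138 139 139 141 141]
tag right edge row 270 [231 229 231 230 231 230 232 231 229 231 220 139 144 142 144 140 144 139
 141 139 139 138 145 138 138]
tag right edge row 300 [232 231 231 230 231 230 231 231 203 128 132 132 130 130 130 129 128 130
 130 132 129 127 125 129 129]
tag right edge row 330 [229 230 231 230 231 232 178 153 148 147 148 152 150 146 147 143 145 148
 152 149 146 149 147 142 143]
tag right edge row 345 [230 229 230 229 232 156 145 147 147 147 144 146 146 144 145 146 149 148
 147 151 146 146 149 145 147]
```

Emit:
play_rows(steps=[{"delta_pos": [0.0005, 0, 0.0145], "rotation": [0, 0, 0], "fingers": -1}, {"delta_pos": [0.0005, 0, 0.0145], "rotation": [0, 0, 0], "fingers": -1}, {"delta_pos": [0.0005, 0, 0.0125], "rotation": [0, 0, 0], "fingers": -1}, {"delta_pos": [0, 0.011, 0], "rotation": [0, 0, 0], "fingers": -1}, {"delta_pos": [0, 0.011, 0], "rotation": [0, 0, 0], "fingers": -1}, {"delta_pos": [0, 0.011, 0], "rotation": [0, 0, 0], "fingers": -1}, {"delta_pos": [0, 0.011, 0], "rotation": [0, 0, 0], "fingers": -1}, {"delta_pos": [0, 0, 0], "rotation": [0, 0, 0], "fingers": -1}])

```text
t: 38.98
tcp_pos: [0.452, 0.2531, 0.0203]
orientation: [1.0, 0.024, 0.001, -0.0]
ft_force: [0.2, -0.2, -0.8]
opening: 0.0078
gripper_force: 35.0
```

```bash
cat > chk.py <<'E'
from h import *
tip,R=now();o=observe()
c,s=np.cos(th),np.sin(th);d=tip[:2]-[.5875,.129];l=np.array([c*d[0]+s*d[1],-s*d[0]+c*d[1]])
print(o['t'],'tip local',l.round(4),'underside z',(tip[2]-.0105).round(4),'nose y',(l[1]-.096+.050).round(4),'from stop; eul',R.as_euler('xyz').round(4),o['ft_force'].round(1),o['opening'].round(4),o['gripper_force'])
E
python3 chk.py
```

```text
Traceback (most recent call last):
  File "chk.py", line 4, in <module>
    print(o['t'],'tip local',l.round(4),'underside z',(tip[2]-.0105).round(4),'nose y',(l[1]-.096+.050).round(4),'from stop; eul',R.as_euler('xyz').round(4),o['ft_force'].round(1),o['opening'].round(4),o['gripper_force'])
                                                                                                                                                                                    ^^^^^^^^^^^^^^^^^^
AttributeError: 'float' object has no attribute 'round'
```

Emit:
play_rows(steps=[{"delta_pos": [0, 0, 0.0015], "rotation": [0, 0, 0], "fingers": -1}, {"delta_pos": [0, 0, 0.001], "rotation": [0, 0, 0], "fingers": -1}])

```text
t: 39.22
tcp_pos: [0.4516, 0.2542, 0.0173]
orientation: [1.0, 0.025, 0.0, -0.0]
ft_force: [-0.3, 0.4, 0.4]
opening: 0.0081
gripper_force: 35.0
```

Emit:
play_rows(steps=[{"delta_pos": [0, 0, 0.001], "rotation": [0, 0, 0], "fingers": -1}, {"delta_pos": [0, 0, 0], "rotation": [0, 0, 0], "fingers": -1}])

```text
t: 39.48
tcp_pos: [0.4516, 0.2543, 0.0165]
orientation: [1.0, 0.025, 0.0, -0.0]
ft_force: [0.6, -0.1, 1.3]
opening: 0.0074
gripper_force: 35.0
```

```bash
sed -i "s/o\['opening'\].round(4)/o['opening']/" chk.py; python3 chk.py
```

```text
39.475 tip local [-0.1297  0.1317] underside z 0.045 nose y 0.0857 from stop; eul [ 3.1416e+00 -6.0000e-04  4.9300e-02] [ 0.6 -0.1  1.3] 0.007417099041429054 35.000388622283936
```

Emit:
play_rows(steps=[{"delta_pos": [0, 0.006, 0], "rotation": [0, 0, 0], "fingers": -1}, {"delta_pos": [0, 0.006, 0], "rotation": [0, 0, 0], "fingers": -1}, {"delta_pos": [0, 0.006, 0], "rotation": [0, 0, 0], "fingers": -1}, {"delta_pos": [0, 0.006, 0], "rotation": [0, 0, 0], "fingers": -1}, {"delta_pos": [0, 0.006, 0], "rotation": [0, 0, 0], "fingers": -1}])

```text
t: 40.1
tcp_pos: [0.4533, 0.2236, 0.0165]
orientation: [1.0, 0.024, 0.0, -0.0]
ft_force: [0.5, 0.6, 0.9]
opening: 0.0078
gripper_force: 35.0
```

Emit:
play_rows(steps=[{"delta_pos": [0, 0.006, 0], "rotation": [0, 0, 0], "fingers": -1}, {"delta_pos": [0, 0.006, 0], "rotation": [0, 0, 0], "fingers": -1}, {"delta_pos": [0, 0.006, 0], "rotation": [0, 0, 0], "fingers": -1}])

```text
t: 40.48
tcp_pos: [0.4541, 0.206, 0.0165]
orientation: [1.0, 0.025, 0.0, -0.0]
ft_force: [0.1, 3.2, 2.7]
opening: 0.0078
gripper_force: 35.0
```

```bash
python3 chk.py
```

```text
40.475 tip local [-0.1296  0.0834] underside z 0.045 nose y 0.0374 from stop; eul [-3.1412e+00 -9.0000e-04  4.9200e-02] [0.1 3.2 2.7] 0.007750082990643171 35.00076234340668
```

Emit:
play_rows(steps=[{"delta_pos": [0, 0.005, 0], "rotation": [0, 0, 0], "fingers": -1}, {"delta_pos": [0, 0.005, 0], "rotation": [0, 0, 0], "fingers": -1}, {"delta_pos": [0, 0.005, 0], "rotation": [0, 0, 0], "fingers": -1}])

```text
t: 40.85
tcp_pos: [0.4548, 0.1909, 0.0165]
orientation: [1.0, 0.024, 0.0, -0.0]
ft_force: [-0.3, 3.0, 3.0]
opening: 0.0076
gripper_force: 35.0
```

Emit:
play_rows(steps=[{"delta_pos": [0, 0.005, 0], "rotation": [0, 0, 0], "fingers": -1}, {"delta_pos": [0, 0.005, 0], "rotation": [0, 0, 0], "fingers": -1}, {"delta_pos": [0, 0.003, 0], "rotation": [0, 0, 0], "fingers": -1}, {"delta_pos": [0, 0, 0], "rotation": [0, 0, 0], "fingers": -1}])

```text
t: 41.35
tcp_pos: [0.4555, 0.1775, 0.0166]
orientation: [1.0, 0.024, 0.0, 0.0]
ft_force: [-0.1, 1.2, 3.8]
opening: 0.0073
gripper_force: 35.0
```

```bash
python3 chk.py
```

```text
41.35 tip local [-0.1295  0.0548] underside z 0.0451 nose y 0.0088 from stop; eul [ 3.1407e+00 -8.0000e-04  4.8500e-02] [-0.1  1.2  3.8] 0.007344782895789072 35.001288056373596
```

Emit:
play_rows(steps=[{"delta_pos": [0, 0.002, 0], "rotation": [0, 0, 0], "fingers": -1}, {"delta_pos": [0, 0.002, 0], "rotation": [0, 0, 0], "fingers": -1}, {"delta_pos": [0, 0.001, 0], "rotation": [0, 0, 0], "fingers": -1}])

```text
t: 41.72
tcp_pos: [0.4557, 0.1732, 0.0165]
orientation: [1.0, 0.025, 0.0, -0.0]
ft_force: [0.0, 4.2, 3.6]
opening: 0.0079
gripper_force: 35.0
```

Emit:
play_rows(steps=[{"delta_pos": [0, 0.001, 0], "rotation": [0, 0, 0], "fingers": -1}, {"delta_pos": [0, 0.001, 0], "rotation": [0, 0, 0], "fingers": -1}])

```text
t: 41.98
tcp_pos: [0.4558, 0.1712, 0.0165]
orientation: [1.0, 0.025, 0.0, -0.0]
ft_force: [0.0, 4.3, 4.5]
opening: 0.0079
gripper_force: 35.0
```

Emit:
play_rows(steps=[{"delta_pos": [0, 0.001, 0], "rotation": [0, 0, 0], "fingers": -1}, {"delta_pos": [0, 0.001, 0], "rotation": [0, 0, 0], "fingers": -1}])

```text
t: 42.22
tcp_pos: [0.4559, 0.171, 0.0166]
orientation: [1.0, 0.024, 0.001, -0.002]
ft_force: [-0.0, 9.0, 3.9]
opening: 0.0079
gripper_force: 35.0
```

Emit:
play_rows(steps=[{"delta_pos": [0, 0.001, 0], "rotation": [0, 0, 0], "fingers": -1}, {"delta_pos": [0, 0, 0], "rotation": [0, 0, 0], "fingers": -1}])

```text
t: 42.48
tcp_pos: [0.4559, 0.171, 0.0167]
orientation: [1.0, 0.025, 0.001, -0.003]
ft_force: [0.4, 11.2, 3.9]
opening: 0.0074
gripper_force: 35.0
```

```bash
python3 chk.py
```

```text
42.475 tip local [-0.1294  0.0481] underside z 0.0452 nose y 0.0021 from stop; eul [-3.136e+00 -1.400e-03  4.930e-02] [ 0.4 11.2  3.9] 0.007415797881280275 35.01042187213898
```

Emit:
play_rows(force=10, steps=[{"delta_pos": [0, -0.001, 0], "rotation": [0, 0, 0], "fingers": -1}, {"delta_pos": [0, 0, 0], "rotation": [0, 0, 0], "fingers": -1}])

```text
t: 42.72
tcp_pos: [0.4559, 0.171, 0.0165]
orientation: [1.0, 0.025, 0.001, -0.002]
ft_force: [-0.6, 8.8, 3.5]
opening: 0.0079
gripper_force: 10.0
```

Emit:
play_rows(steps=[{"delta_pos": [0, 0, 0], "rotation": [0, 0, 0], "fingers": -0.75}, {"delta_pos": [0, 0, 0], "rotation": [0, 0, 0], "fingers": -0.6}, {"delta_pos": [0, 0, 0], "rotation": [0, 0, 0], "fingers": -0.6}, {"delta_pos": [0, 0, 0], "rotation": [0, 0, 0], "fingers": -0.6}])

```text
t: 43.22
tcp_pos: [0.4553, 0.1682, 0.0157]
orientation: [1.0, 0.024, -0.0, 0.001]
ft_force: [-0.2, 0.2, -0.3]
opening: 0.0187
gripper_force: 0.0
```

```bash
python3 chk.py
```

```text
43.225 tip local [-0.1302  0.0456] underside z 0.0442 nose y -0.0004 from stop; eul [3.1401e+00 9.0000e-04 4.8500e-02] [-0.2  0.2 -0.3] 0.018746339907809752 0.0
```

Emit:
play_rows(steps=[{"delta_pos": [0, 0, -0.006], "rotation": [0, 0, 0], "fingers": -0.6}, {"delta_pos": [0, 0, -0.012], "rotation": [0, 0, 0], "fingers": -0.6}, {"delta_pos": [0, 0, -0.02], "rotation": [0, 0, 0], "fingers": -0.6}, {"delta_pos": [0, 0, -0.03], "rotation": [0, 0, 0], "fingers": -0.6}, {"delta_pos": [0, 0, -0.03], "rotation": [0, 0, 0], "fingers": -0.6}, {"delta_pos": [-0.03, 0, -0.03], "rotation": [0, 0, 0], "fingers": -0.6}, {"delta_pos": [-0.035, 0, -0.02], "rotation": [0, 0, 0], "fingers": -0.6}, {"delta_pos": [-0.035, 0, 0], "rotation": [0, 0, 0], "fingers": -0.6}, {"delta_pos": [0, 0, 0], "rotation": [0, 0, 0], "fingers": -0.6}])

```text
t: 44.35
tcp_pos: [0.3552, 0.1644, 0.1661]
orientation: [1.0, 0.025, 0.002, -0.0]
ft_force: [0.5, -0.6, 0.0]
opening: 0.0186
gripper_force: 0.0
```

Run:
```python
from h import *
w=snap('wrist');b=snap('top');o=observe();print(o['t'],o['tcp_pos'],o['ft_force'].round(1))
c,s=np.cos(th),np.sin(th)
def loc(P): d=P[:2]-[.5875,.129]; return np.array([c*d[0]+s*d[1],-s*d[0]+c*d[1]])
# white paper mask -> min area rect in tote coordinates at z=.049
im=w['frame'];hsv=cv2.cvtColor(im,cv2.COLOR_BGR2HSV);mk=cv2.inRange(hsv,(0,0,195),(180,25,255));N,lb,st,ce=cv2.connectedComponentsWithStats(mk)
for i in range(1,N):
    if st[i,4]>250: print(st[i].tolist(),loc(atz(w,*ce[i],.049)).round(4))
g=cv2.GaussianBlur(im,(3,3),0).min(axis=2).astype(float)
def edge(line):
    d=np.diff(line);i=int(np.argmax(np.abs(d)));return i+.5,d[i]
# tag near edge (x=-.160) and far edge: sample along local x at several y
for y in (.045,.035,.025,.02):
    xs=np.arange(-.175,-.085,.0005);px=np.array([proj(w,T(x,y,.049)) for x in xs],np.float32)
    l=cv2.remap(im,px[None,:,0],px[None,:,1],cv2.INTER_LINEAR)[0].astype(float); sat=(l.max(1)-l.min(1))
    wh=xs[(sat<40)&(l.min(1)>70)]
    print(y,'low-sat span',wh.min().round(4) if len(wh) else None,wh.max().round(4) if len(wh) else None,len(wh)*.5)
hs=cv2.cvtColor(b['frame'],cv2.COLOR_BGR2HSV);t=cv2.inRange(hs,(80,120,60),(95,255,255));N,_,st,ce=cv2.connectedComponentsWithStats(t)
print('bars',[(loc(atz(b,*ce[i],.018)).round(3).tolist(),int(st[i,4])) for i in range(1,N) if st[i,4]>150])
print('jar',[proj(b,(.426,-.022,.106)).round(0).tolist(),b['frame'][255,300].tolist()])
# decoy
```

```text
44.45 [0.35647181 0.16427839 0.16513115] [ 0.4 -0.4 -0.3]
[319, 46, 156, 86, 11374] [-0.1287  0.0012]
0.045 low-sat span -0.175 -0.1 71.0
0.035 low-sat span -0.175 -0.1 71.0
0.025 low-sat span -0.175 -0.1 71.0
0.02 low-sat span -0.175 -0.1 70.5
bars [([0.007, -0.001], 365), ([0.005, -0.075], 366), ([0.004, 0.072], 378)]
jar [[300.0, 255.0], [73, 86, 198]]
```

Run:
```python
from h import *
w=load('wrist')
print('tab top rear edge pred',proj(w,T(-.13,.052,.079)).round(1),'plate rear corners',proj(w,T(-.1,.052,.049)).round(1),proj(w,T(-.16,.052,.049)).round(1),'stop',proj(w,T(-.13,-.05,.063)).round(1))
g=w['frame'].min(axis=2)
for x in(-.105,-.155):
    ys=np.arange(.065,.040,-.001);px=np.array([proj(w,T(x,y,.049)) for y in ys],np.float32);print(x,cv2.remap(g,px[None,:,0],px[None,:,1],cv2.INTER_LINEAR)[0].tolist())
print(ticket.finish_job())
```

```text
tab top rear edge pred [320.   87.2] plate rear corners [320.5  45.7] [320.7 132.1] stop [465.2  88.9]
-0.105 [72, 72, 75, 75, 72, 97, 138, 141, 143, 145, 143, 139, 184, 227, 228, 228, 228, 227, 227, 229, 227, 228, 228, 228, 227]
-0.155 [96, 96, 95, 98, 92, 96, 128, 134, 135, 134, 131, 123, 183, 230, 229, 228, 228, 229, 228, 228, 230, 229, 229, 230, 228]
the job is handed in; nothing more can be done
None
```

I handed the job in at about 44.5 s of the 72 s allowed: all three bars were set down flat in the tote, and the tag was pushed under the clip until it met the stop, straight and flat, then let go; the judge's verdict was not shown.

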